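Charge the wax pot and set it to melt

ROBOT

A 6-joint arm with a two-finger parallel gripper is mounted at the origin on the work surface. World frame = base frame: x ahead of the robot, y to its left, z up, the work surface at z = 0. Lengths are in m, angles in degrees, forces in N, time in s.
With the tool pointing down it reaches from about 0.275 to 1 m from the base axis. Payload 8.4 kg.
Tool frame: the origin (TCP) lies on the centre line of the jaws, within the pads' length; the fingertips stand 25 mm ahead of it and the grasp point (between the pads) lies 6 mm ahead of it; y points along the fingers, x is the direction in which the jaws open and shut, and the axes are right-handed (so a half turn about y gives the same grasp; the last joint's range is limited). The gripper opens to 85 mm and grips with 20 to 120 N. Pads are 22 mm wide; open, the fingers measure 114 mm over their backs; the gripper's body (76 mm by 85 mm) begins 54 mm behind the grasp point. The pads swing forward as they close: fully open they stand 13 mm farther back than shut.
Start: joints at [-73.934, 20.225, 93.587, -0, 66.188, -0.138], TCP at [0.174, -0.6, 0.256] pointing down, gripper open.
Joint ranges: [-150.9, 150.9], [-52.94, 120.26], [3.33, 152.33], [-74.26, 254.26], [0, 154.13], [-172.89, 172.89]. Speed limits (degrees/s): [127.2, 127.2, 159.86, 180, 180, 180].

INTERFACE

Orientations are given as [roll, pitch, yaw] about the fixed x, y, z axes, in that order (R = Rz(yaw) Ry(pitch) Rx(roll)).
In Python, from rig import * gives the robot as it stands.
- The arm moves only by the tool carry_out, never from a script. Its argument "series" is text: rows parted by semicolons, each of 7 numbers parted by spaces: the shift along the tool's x, y, z in cm, then the turn, a rotation vector about the tool's x, y, z in rad, then the closure, from 0 (fully open) to 1 (shut). A call has 1 to 5 rows; each row is the pose to reach, as a shift and turn from the pose commanded when the call began, along the tool's axes at that moment; what a row does not reach only later rows make up. A row lasts 1/8 s, in which the tool goes at most 62.5 mm and 10.7 degrees, less where a joint would pass 70% of its speed; a pose out of reach is approached as far as the arm can. A call with a gripper value outside its range is refused whole. The fingers move at their own pace and stop on an object; "newtons" is the grip in N (left out, the last holds). Time passes only in rows, so rows that repeat a pose let the fingers close. It gives the time, the measured TCP pose, the force and the opening at its end, in the units of the state.
- observe(): the state, without advancing time (a new reading comes with each control period).
- capture(name): name is "side" or "top"; returns (picture, depth): 480x640x3 uint8, blue, green, red; 480x640 float32, m along the optical axis (not along the pixel's ray), 0 where there is no reading.
- calibration(name): a dict with "fovy" (degrees; the focal length in pixels is half the picture's height over the tangent of half this angle, whatever the lens; pixels are square), "cx", "cy" (the principal point, pixels), "extrinsics" (4x4, takes a point from camera to world coordinates). Camera axes: x right, y up, looking along -z (the intrinsics and any distortion apply to the point x, -y, -z); pixel columns grow to the right and rows downward; lengths in m; the calibration is good to about 2 mm. A picture is of the moment at which its call begins. calibration takes no time and is no camera call.
- sign_off(): hands the job in, once; it reports no verdict.
The state is a dict: "t": time; "joint_pos": joint angles; "joint_velocities": joint speeds; "joint_torque": joint torques, N m; "eef_pos": TCP position; "ee_rot": TCP orientation; "ft_force": force on the tool from outside, world axes, zero at the start; "moment": the same for the moment, N m; "gripper_width": finger opening in m.
Only numpy, scipy, OpenCV 4.12 (cv2) and the standard library are available. Lean on these libraries where they do the work, as an engineer would, in place of code of your own. Each camera call takes 0.05 s, during which the arm holds its last target.

TASK

Get the wax-resist pot ready in the pottery studio: take the lid off the saucepan, lay every wax block from the bench inside it, and put the lid back on so that it sits properly. Then slide the covered pan along the hob, without ever lifting it, from the dashed parking circle to the middle of the round dark hotplate, and only after that turn the thermostat knob until its white pointer is at the long mark of its scale. Leave the other things on the table standing where they are.

Things in the scene. Friction and masses are not known exactly. Their poses are not given: they have to be found in the camera images.
- pan_centre (a point): Round aluminium saucepan, 170 mm across outside, 72 mm high, wall 3 mm (164 mm clear inside), bottom 5 mm thick, about 0.4 kg empty. The point is the centre of its inner floor, 5 mm above the hob top while it stands there (hob top at z = 0.050). Axes: z up, handle along -x. It stands loose on the parking ring at the start, lid on.
- pan_handle (a point): Straight black handle of the saucepan, a bar 18 mm wide, 16 mm high, running from 83 to 217 mm from the pan's centre along the pan's -x (same axes as the pan). The point is in the middle of the bar's section, 140 mm from the pan's centre and 48 mm above the pan's underside.
- pan: The same saucepan, with its origin at the centre of its underside, same axes.
- lid_knob (a point): Black upright knob of the loose aluminium lid, 26 mm across, 44 mm tall; the point is on its axis (its z), 14 mm below its top, 42 mm above the lid's underside, 101 mm above pan_centre when seated. Lid 0.16 kg: disc 176 mm across, 4 mm thick (its top 30 mm below the point), and under it a tapered plug 148 mm across, 8 mm deep, that drops into the pan's 164 mm mouth.
- lid: The same lid, with its origin at the centre of the underside of its plug, z along the knob.
- hotplate_centre (a point): Centre of the heated place: a flush, solid dark round hotplate 180 mm across on the hob's top (z = 0.050). It is empty at the start. It and the parking ring lie 200 mm apart along the hob; which is on the left varies. The points' y axis runs along the hob.
- parking_centre (a point): Centre of the unheated parking place: a dashed outline circle 178 mm across on the plain steel hob top (z = 0.050), where the pan stands at the start.
- thermostat (a joint): Angle of the thermostat knob at the hob's right (-y) end, rad: 0 is off, white pointer to the hob's front (-x); grows clockwise seen from above, stops at 0 and 4.71, stays where left (friction 0.05 N m). Ten ticks every 30 degrees surround it, from 0 to 270; the only long one is the sixth, at 150 degrees = 2.618 rad. It starts between 0 and 1.2.
- thermostat_grip (a point): On the knob's axis at the height to grip, 37 mm above the hob top. The grip is a black bar 53 mm long, 14 mm thick and 32 mm high (its top 7 mm above this point), on a disc 56 mm across; the point's x axis runs along the bar and turns with the knob, the white pointer being on its -x half.
- long_mark (a point): The middle of the long tick (20 mm long, 5 mm wide, black) on the hob top beside the thermostat.
- wax1_centre (a point): Wax block, a plain cream bar 70 x 30 x 22 mm (along its own x, y, z), 60 g, lying flat on the bench left of the hob; the point is its centre. Two to four such blocks are there (an absent one has no pose).
- wax2_centre (a point): Wax block, a plain cream bar 70 x 30 x 22 mm (along its own x, y, z), 60 g, lying flat on the bench left of the hob; the point is its centre. Two to four such blocks are there (an absent one has no pose).
- wax3_centre (a point): Wax block, a plain cream bar 70 x 30 x 22 mm (along its own x, y, z), 60 g, lying flat on the bench left of the hob; the point is its centre. Two to four such blocks are there (an absent one has no pose).
- wax4_centre (a point): Wax block, a plain cream bar 70 x 30 x 22 mm (along its own x, y, z), 60 g, lying flat on the bench left of the hob; the point is its centre. Two to four such blocks are there (an absent one has no pose).
- slip_jar: Bystander: small grey lidded jar 48 mm across, 55 mm high, among the wax blocks; origin at the centre of its underside.
- clay_block: Bystander: grey clay block 90 x 80 x 45 mm in front of the hob, right; origin under its centre.
- pinch_pot: Bystander: terracotta bowl 84 mm across, 50 mm high, left; origin under its centre.
- water_cup: Bystander: blue cup 76 mm across, 85 mm high, right; origin under its centre.
There are look-alikes about, which are no part of the job. What is shaped like the lid but purple is not meant. What is shaped like the part that bears wax2_centre but pink is not meant.

How it is judged:
By the outcome, as a careful person would: the job done as asked, in the order asked, and still so for the second after the job is handed in, with the robot touching nothing.
Of wax1, wax2, wax3, wax4 only 2 to 4 are there at a start; the rules pass over those that are not, and their reading is None.
At some moment in a run one of wax1, wax2, wax3, wax4 may be knocked a few centimetres aside while the robot is not near it.
Once in a run the grip may slacken for a moment while it holds something.
It also fails if it takes over 210 s, if anything falls off the work surface, if the arm or the gripper's body presses on something with over 40 N, if the wrist force passes 120 N, or if a joint passes its speed limit or range.

## Working session

There is one attempt and no reset: what is moved stays moved. The work goes in short steps, Python scripts to look and compute and a tool call to move; the robot and the scene stay as the last step left them, time stands still between calls to the robot, and variables do not carry over. Pictures are saved under pics/ and viewed, and the job is handed in when it is done.

Besides the shell and the picture viewer there is one more tool, called after ">>>" as name(argument=value, ...) on one line, values as JSON. carry_out: Moves the arm, as the interface text tells. Its arguments: {"type":"object","properties":{"series":{"type":"string"},"newtons":{"type":"number"}},"required":["series"]}

```bash
ls; mkdir -p pics; python3 - <<'E'
from rig import *
import cv2
print(observe())
for n in ["side","top"]:
    c=calibration(n); print(n,c)
    p,d=capture(n); cv2.imwrite(f"pics/{n}0.png",p)
    import numpy as np; np.save(f"{n}0.npy",d)
E
```

```text
pics
{'t': 0.0, 'joint_pos': array([-7.39366532e+01,  2.02637079e+01,  9.36282564e+01, -1.28455767e-03,
        6.61891076e+01, -1.37751263e-01]), 'joint_velocities': array([ 0.0601023 , -0.03974427, -0.03053226, -0.00102796, -0.04231831,
        0.14218924]), 'joint_torque': array([-4.85191660e-03, -6.05256557e+01, -3.42064083e+01, -4.47228012e-04,
        9.34349519e-03, -8.51683831e-05]), 'eef_pos': array([ 0.17425024, -0.59975936,  0.25555447]), 'ee_rot': array([-9.00009796e+01,  8.10745590e-02, -7.37983832e+01]), 'ft_force': array([ 0.17796456, -0.43326299,  0.72605174]), 'moment': array([ 0.00307167, -0.00163396,  0.02408809]), 'gripper_width': 0.0854222989698314}
side {'fovy': 47.268590204995625, 'cx': 319.42030955961167, 'cy': 232.42514433201737, 'extrinsics': array([[-0.77794939,  0.41397435, -0.47267324, -0.1723929 ],
       [-0.62826292, -0.50176238,  0.59457566,  0.89173577],
       [ 0.00896942,  0.75951284,  0.65043047,  1.04677692],
       [ 0.        ,  0.        ,  0.        ,  1.        ]])}
top {'fovy': 43.9742643400171, 'cx': 319.02454734503965, 'cy': 234.52452701318867, 'extrinsics': array([[ 0.01541716,  0.99540303, -0.09452573,  0.30881642],
       [-0.99974998,  0.01687732,  0.01466727,  0.06845186],
       [ 0.01619518,  0.09427597,  0.99541436,  1.88103011],
       [ 0.        ,  0.        ,  0.        ,  1.        ]])}
```

View pics/top0.png

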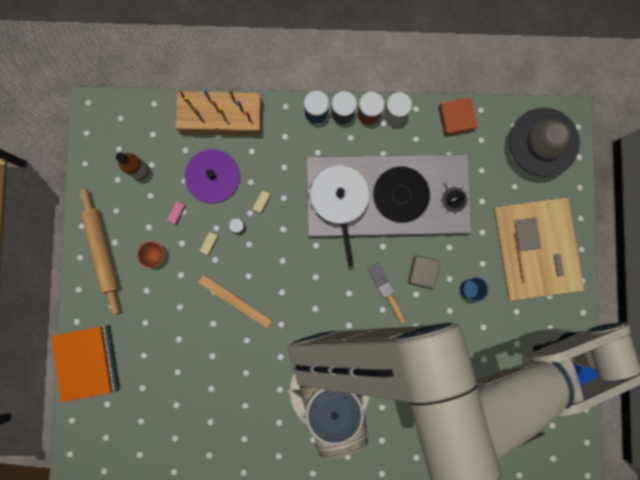

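View pics/side0.png

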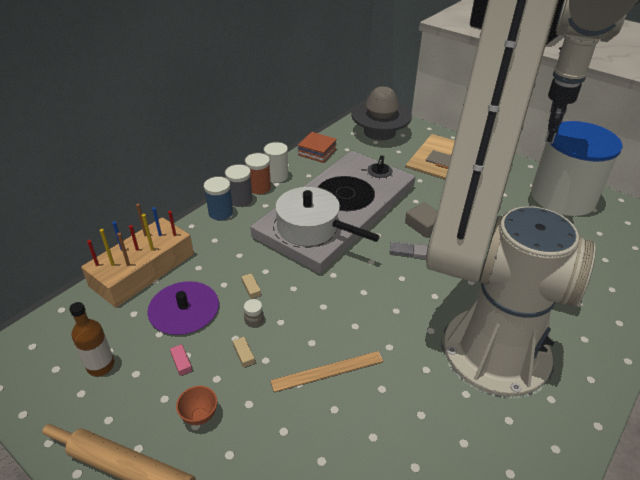

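```bash
cat > h.py <<'E'
from rig import *
import cv2, numpy as np
from scipy.spatial.transform import Rotation as R
def cal(n):
    c=calibration(n); f=240/np.tan(np.radians(c["fovy"])/2); return f,c["cx"],c["cy"],np.array(c["extrinsics"])
def ray(n,uv):
    f,cx,cy,E=cal(n); uv=np.atleast_2d(np.array(uv,float))
    d=np.c_[(uv[:,0]-cx)/f,-(uv[:,1]-cy)/f,-np.ones(len(uv))]
    return E[:3,3],d@E[:3,:3].T
def onplane(n,uv,z):
    o,d=ray(n,uv); return o+d*((z-o[2])/d[:,2])[:,None]
def proj(n,P):
    f,cx,cy,E=cal(n); P=np.atleast_2d(P); c=(P-E[:3,3])@E[:3,:3]
    return np.c_[cx+f*c[:,0]/-c[:,2],cy-f*c[:,1]/-c[:,2]]
def cloud(n,d):
    v,u=np.mgrid[0:480,0:640]; o,r=ray(n,np.c_[u.ravel(),v.ravel()])
    return (o+r*d.reshape(-1,1)).reshape(480,640,3)
def crop(n,p,x0,y0,x1,y1,name,s=None):
    s=s or min(800/(x1-x0),600/(y1-y0)); c=cv2.resize(p[y0:y1,x0:x1],None,fx=s,fy=s,interpolation=cv2.INTER_CUBIC); cv2.imwrite(name,c)
def blobs(mask,amin=20):
    n,l,s,c=cv2.connectedComponentsWithStats(mask.astype(np.uint8))
    return [(s[i,4],c[i],l==i,s[i,:4]) for i in range(1,n) if s[i,4]>=amin]
def tri(uv1,uv2):
    o1,d1=ray("top",uv1);o2,d2=ray("side",uv2);d1=d1[0];d2=d2[0]
    t=np.linalg.lstsq(np.c_[d1,-d2],o2-o1,rcond=None)[0]; a=o1+d1*t[0];b=o2+d2*t[1]
    return (a+b)/2,np.linalg.norm(a-b)
def rel(p,yaw_deg=None):
    "shift in tool axes (cm) and turn about tool y to reach TCP p with tool down at yaw"
    s=observe(); Rm=R.from_euler('xyz',s["ee_rot"],degrees=True)
    d=Rm.inv().apply(np.array(p)-s["eef_pos"])*100
    t=None
    if yaw_deg is not None:
        t=(Rm.inv()*R.from_euler('xyz',[-90,0,yaw_deg],degrees=True)).as_rotvec()
    return np.round(d,2),None if t is None else np.round(t,3)
E
python3 - <<'E'
from h import *
p=cv2.imread("pics/top0.png"); q=cv2.imread("pics/side0.png")
crop("t",p,290,140,490,290,"pics/c1.png"); crop("t",p,150,140,290,270,"pics/c2.png"); crop("s",q,240,120,440,270,"pics/c3.png")
crop("s",q,130,250,330,400,"pics/c4.png")
for n in ["top","side"]:
    img=cv2.imread(f"pics/{n}0.png"); hsv=cv2.cvtColor(img,cv2.COLOR_BGR2HSV); P=cloud(n,np.load(f"{n}0.npy"))
    m=(hsv[...,0]>20)&(hsv[...,0]<33)&(hsv[...,1]>60)&(hsv[...,2]>130)
    for a,c,l,b in blobs(m,15):
        r=cv2.minAreaRect(np.argwhere(l)[:,::-1].astype(np.float32))
        print(n,a,c.round(1),onplane(n,c,0.022)[0].round(4),"med z",np.median(P[l][:,2]).round(4),r)
E
```

```text
top 190 [261.  201.1] [0.5882 0.2258 0.022 ] med z 0.0217 ((260.8000183105469, 201.40000915527344), (8.944271087646484, 21.466251373291016), 26.56505012512207)
top 642 [566.2 248.9] [ 0.4529 -0.7398  0.022 ] med z 0.0114 ((565.2041625976562, 244.75137329101562), (95.35723876953125, 11.677483558654785), 78.33123016357422)
top 158 [546.6 220.5] [ 0.5423 -0.6794  0.022 ] med z 0.0113 ((546.847900390625, 221.63372802734375), (43.52952575683594, 5.07383918762207), 78.40782928466797)
top 202 [208.2 242.7] [0.4539 0.3873 0.022 ] med z 0.0218 ((208.10000610351562, 242.80001831054688), (8.944271087646484, 21.913463592529297), 26.56505012512207)
```

View pics/c1.png

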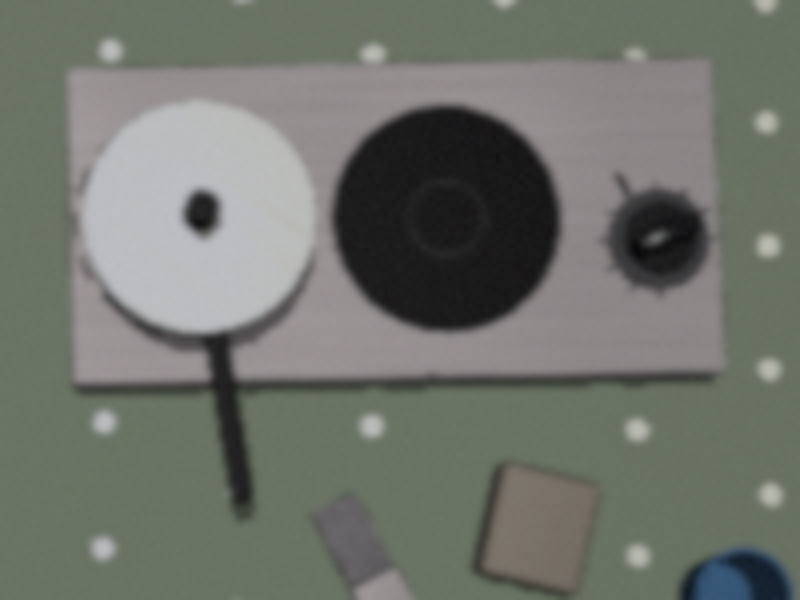

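View pics/c2.png

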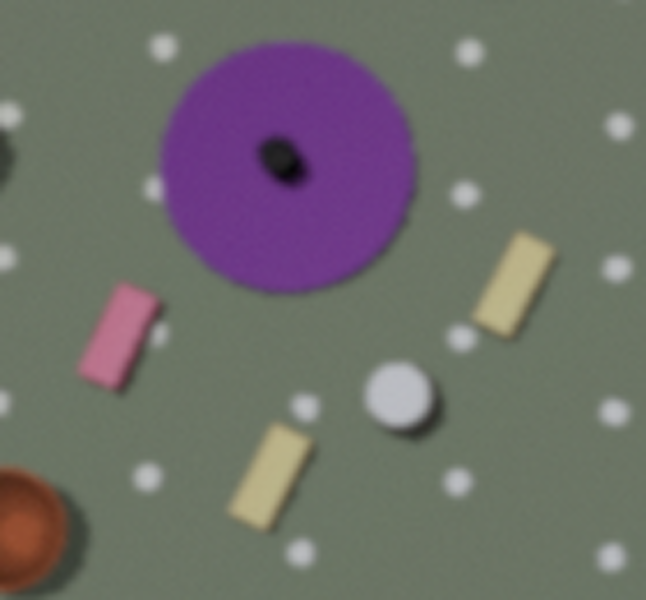

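View pics/c3.png

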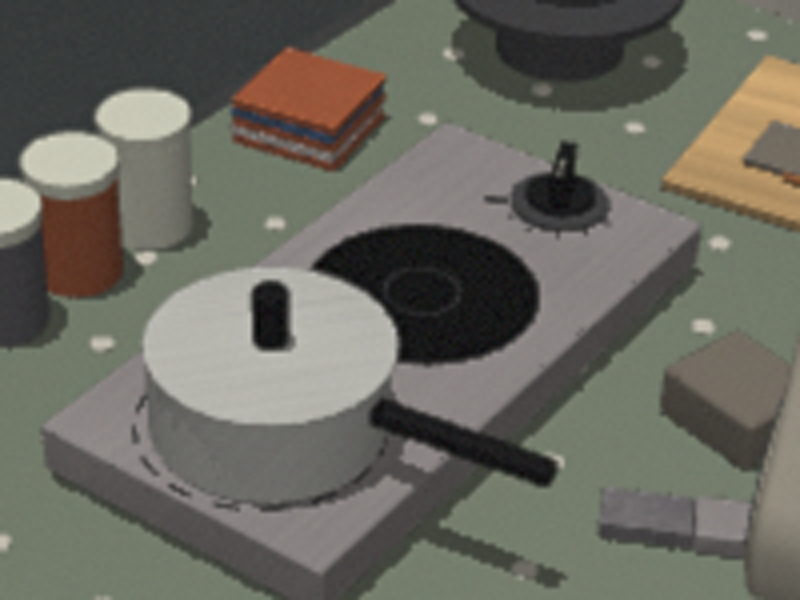

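View pics/c4.png

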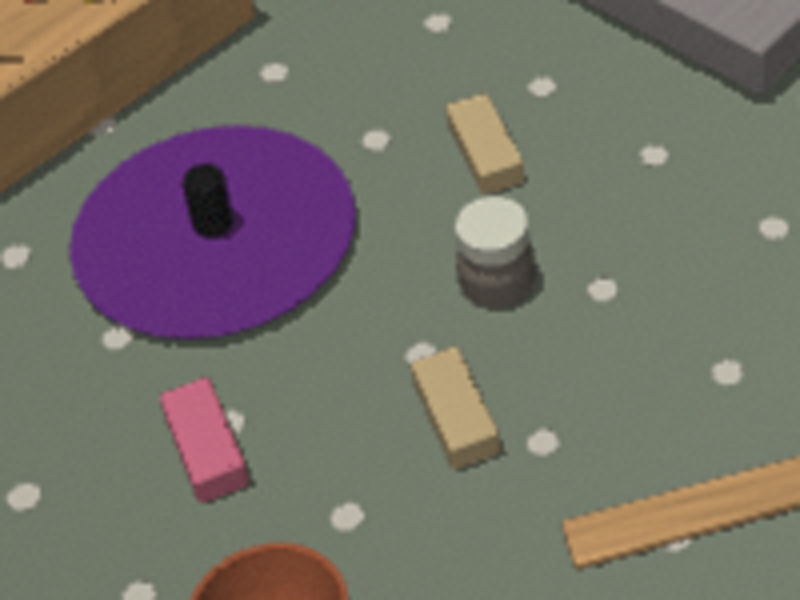

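```bash
cat >> h.py <<'E'
def waxes(n,img):
    hsv=cv2.cvtColor(img,cv2.COLOR_BGR2HSV); out=[]
    m=(hsv[...,0]>14)&(hsv[...,0]<36)&(hsv[...,1]>45)&(hsv[...,2]>110)
    for a,c,l,b in blobs(m,60):
        w=onplane(n,np.argwhere(l)[:,::-1],0.022)[:,:2]
        ev,V=np.linalg.eigh(np.cov(w.T)); L=np.sqrt(12*ev)
        if L[1]<0.1 and L[0]>0.015: out.append((w.mean(0).round(4),L.round(4),round(np.degrees(np.arctan2(V[1,1],V[0,1]))%180,1),c.round(1)))
    return out
def circ(n,mask,z):
    cs,_=cv2.findContours(mask.astype(np.uint8),cv2.RETR_EXTERNAL,cv2.CHAIN_APPROX_NONE)
    c=max(cs,key=cv2.contourArea)[:,0,:]; w=onplane(n,c,z)[:,:2]
    A=np.c_[2*w,np.ones(len(w))]; s=np.linalg.lstsq(A,(w**2).sum(1),rcond=None)[0]
    return s[:2].round(4),np.sqrt(s[2]+s[:2]@s[:2]).round(4),(np.hypot(*(w-s[:2]).T)-np.sqrt(s[2]+s[:2]@s[:2])).std().round(4)
E
python3 - <<'E'
from h import *
p=cv2.imread("pics/top0.png"); q=cv2.imread("pics/side0.png")
for n,i in (("top",p),("side",q)):
    for w in waxes(n,i): print(n,w)
    P=cloud(n,np.load(f"{n}0.npy"))
    hsv=cv2.cvtColor(i,cv2.COLOR_BGR2HSV)
    near=(np.abs(P[...,0]-.6)<.13)&(np.abs(P[...,1])<.2)
    # lid disc
    m=near&(P[...,2]>.117)&(P[...,2]<.135)
    print(n,"lid by depth",circ(n,m,.126), np.median(P[m][:,2]))
    k=near&(P[...,2]>.155)&(hsv[...,2]<90)
    print(n,"knob top",P[k].mean(0),P[k][:,2].max(),k.sum())
    # hotplate
    m=(hsv[...,2]<60)&(P[...,2]>.04)&(P[...,2]<.06)&(np.abs(P[...,0]-.6)<.13)&(P[...,1]<-.1)&(P[...,1]>-.35)
    B=max(blobs(m),key=lambda b:b[0]); print(n,"hotplate",circ(n,B[2],.05),np.median(P[B[2]][:,2]))
    hm=(P[...,2]>.043)&(P[...,2]<.056)&(P[...,0]>.4)&(P[...,0]<.8)&(P[...,1]<.15)&(P[...,1]>-.5)&(hsv[...,2]>90)
    B=max(blobs(hm),key=lambda b:b[0]); pts=np.argwhere(B[2])[:,::-1]
    w=onplane(n,pts,.05)[:,:2].astype(np.float32); r=cv2.minAreaRect(w); print(n,"hob",r)
    # handle
    hm=(P[...,2]>.085)&(P[...,2]<.112)&(hsv[...,2]<70)&(P[...,0]>.33)&(P[...,0]<.56)&(np.abs(P[...,1])<.12)
    print(n,"handle",hm.sum(),P[hm].mean(0).round(4)); w=onplane(n,np.argwhere(hm)[:,::-1],.106)[:,:2]
    ev,V=np.linalg.eigh(np.cov(w.T)); print(w.mean(0),np.degrees(np.arctan2(V[1,1],V[0,1]))%180,np.sqrt(12*ev), w[:,0].min(),w[:,0].max())
E
```

```text
top (array([0.5887, 0.2264]), array([0.0324, 0.0717]), np.float64(153.7), array([260.8, 200.9]))
top (array([0.4536, 0.388 ]), array([0.0325, 0.0724]), np.float64(154.9), array([208. , 242.8]))
top (array([ 0.2574, -0.2026]), array([0.0218, 0.0942]), np.float64(27.9), array([396.2, 308.8]))
top lid by depth (array([ 0.5997, -0.0177]), np.float64(0.086), np.float64(0.0011)) 0.12581156861375076
top knob top [ 0.59668092 -0.01625462  0.16868512] 0.1793405191033821 49
top hotplate (array([ 0.6138, -0.2131]), np.float64(0.0851), np.float64(0.001)) 0.05021040797842968
top hob ((0.6120121479034424, -0.17379814386367798), (0.24885617196559906, 0.5086278319358826), 2.0834097862243652)
top handle 213 [ 0.4476 -0.0427  0.1038]
[ 0.44744995 -0.04256173] 9.522381435877833 [0.01634116 0.12552861] 0.387390592040864 0.5105904430840404
side (array([0.5818, 0.2269]), array([0.0314, 0.0746]), np.float64(152.6), array([250.5, 283.7]))
side (array([0.4481, 0.3882]), array([0.0313, 0.0717]), np.float64(154.5), array([243. , 349.6]))
side lid by depth (array([ 0.5929, -0.0157]), np.float64(0.0876), np.float64(0.0018)) 0.12568533569261675
side knob top [ 0.59204041 -0.01413888  0.16594509] 0.17333037777417137 73
side hotplate (array([ 0.6053, -0.2242]), np.float64(0.0798), np.float64(0.0121)) 0.05027011162095357
side hob ((0.60859614610672, -0.26124119758605957), (0.2485390156507492, 0.33141258358955383), 1.987898826599121)
side handle 358 [ 0.4467 -0.0395  0.1022]
[ 0.44418229 -0.03577459] 9.165113630337487 [0.02901796 0.13538746] 0.37659171902722566 0.513854796927246
```

```bash
python3 - <<'E'
from h import *
print(rel([0.598,-0.017,0.256],-1.5))
print(proj("top",[0.598,-0.017,0.17]),onplane("top",[[292,268],[240,226],[176,213],[212,175],[203,280],[268,322]],0.0))
E
```

```text
(array([-4.414e+01,  2.000e-02,  5.695e+01]), array([-1.000e-03, -1.262e+00, -1.000e-03]))
[[340.3663692  191.58478601]] [[0.37975198 0.12449195 0.        ]
 [0.51038187 0.29217959 0.        ]
 [0.54842977 0.49626351 0.        ]
 [0.67294926 0.3861723  0.        ]
 [0.33754693 0.40356845 0.        ]
 [0.20964304 0.19625532 0.        ]]
```

>>> carry_out(series="-44.1 0 57 0 -1.26 0 0;-44.1 0 57 0 -1.26 0 0;-44.1 0 57 0 -1.26 0 0;-44.1 0 57 0 -1.26 0 0;-44.1 0 57 0 -1.26 0 0", newtons=40)

```text
t: 0.72
eef_pos: [0.3591, -0.3458, 0.2562]
ee_rot: [-90.0, -0.0, -19.7]
ft_force: [0.8, -0.6, 0.3]
gripper_width: 0.0852
```

```bash
python3 - <<'E'
from h import *
print(observe()["ee_rot"],rel([0.598,-0.017,0.256],-1.5))
E
```

```text
[-8.99944466e+01 -2.10487526e-03 -1.97498362e+01] (array([1.137e+01, 2.000e-02, 3.902e+01]), array([-0.   , -0.319,  0.   ]))
```

>>> carry_out(series="11.4 0 39 0 -0.32 0 0;11.4 0 39 0 -0.32 0 0;11.4 0 39 0 -0.32 0 0;11.4 0 39 0 -0.32 0 0;11.4 0 39 0 -0.32 0 0")

```text
t: 1.35
eef_pos: [0.5446, -0.0941, 0.2562]
ee_rot: [-90.0, 0.0, -1.7]
ft_force: [0.7, -0.5, 0.3]
gripper_width: 0.0857
```

```bash
python3 - <<'E'
from h import *
print(rel([0.598,-0.017,0.256],-1.5))
E
```

```text
(array([5.11, 0.01, 7.86]), array([ 0.   , -0.004, -0.   ]))
```

>>> carry_out(series="5.1 0 7.9 0 0 0 0;5.1 0 7.9 0 0 0 0;5.1 3 7.9 0 0 0 0;5.1 3.6 7.9 0 0 0 0;5.1 3.6 7.9 0 0 0 0")

```text
t: 1.98
eef_pos: [0.5967, -0.0189, 0.2201]
ee_rot: [-90.0, 0.1, -1.8]
ft_force: [-0.4, -0.5, 0.5]
gripper_width: 0.0859
```

```bash
python3 - <<'E'
from h import *
p,_=capture("side");q,d=capture("top")
crop("s",p,220,90,420,240,"pics/d1.png");crop("s",q,240,120,440,270,"pics/d2.png")
s=observe();print(s["eef_pos"],s["ee_rot"])
e=s["eef_pos"]
for n in("side","top"): print(n,proj(n,[e,e+[0,0,-.025],[0.598,-.017,.17],[0.598,-0.017,.126]]).round(1))
for n,i in(("top",q),("side",p)):
  print(*waxes(n,i),sep="\n")
E
```

```text
[ 0.59738452 -0.0190576   0.22117396] [-9.00012530e+01 -5.59591470e-02 -1.78909592e+00]
side [[306.5 175.9]
 [306.5 183.7]
 [305.9 191.9]
 [306.  204.9]]
top [[342.  188.8]
 [341.6 190.3]
 [340.4 191.6]
 [339.6 194. ]]
(array([0.589 , 0.2263]), array([0.0323, 0.0713]), np.float64(154.4), array([260.8, 200.8]))
(array([0.454 , 0.3882]), array([0.032 , 0.0724]), np.float64(154.7), array([207.9, 242.6]))
(array([ 0.2573, -0.2027]), array([0.0212, 0.0943]), np.float64(28.2), array([396.2, 308.8]))
(array([ 0.2746, -0.1801]), array([0.027 , 0.0371]), np.float64(27.4), array([434. , 252.5]))
(array([0.5771, 0.2305]), array([0.0328, 0.0847]), np.float64(150.9), array([250.9, 285.4]))
(array([0.4442, 0.3909]), array([0.0319, 0.0805]), np.float64(152.6), array([243.4, 351.2]))
```

View pics/d1.png

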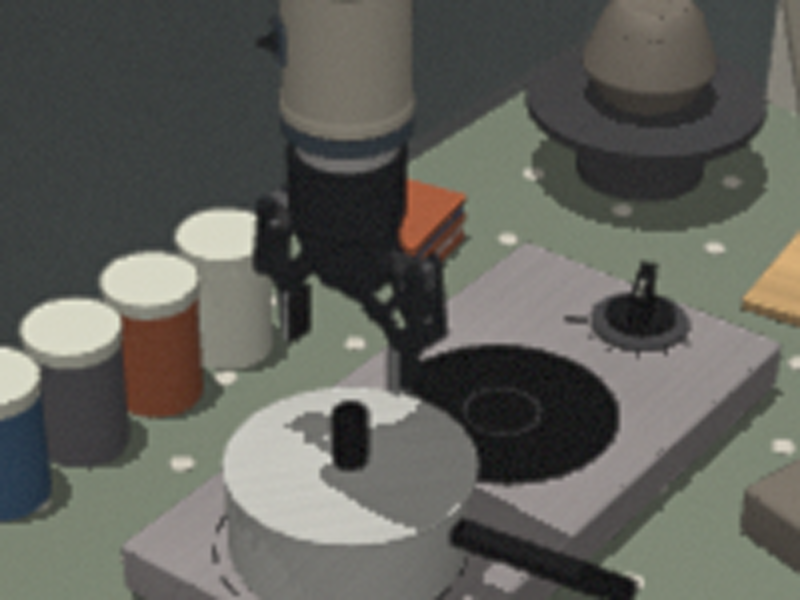

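View pics/d2.png

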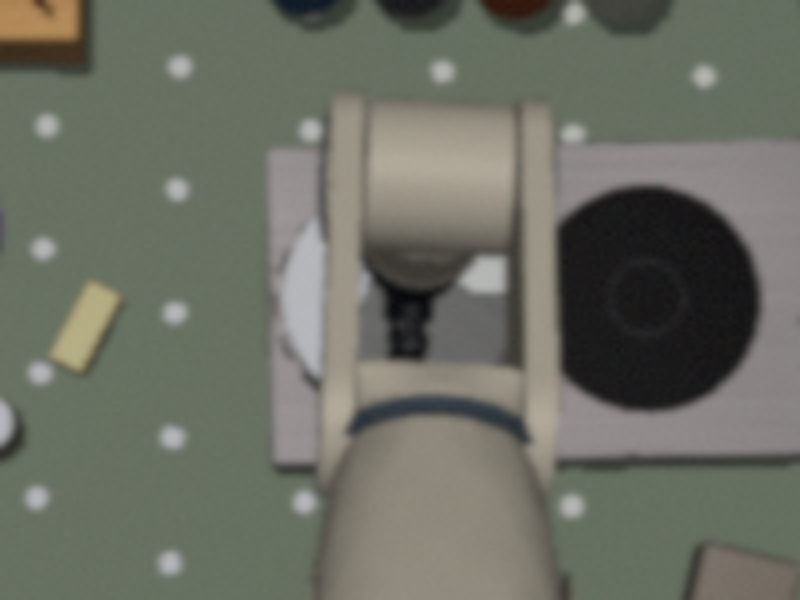

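>>> carry_out(series="0 3 0.2 0 0 0 0;0 6 0.2 0 0 0 0;0 6.1 0.2 0 0 0 0;0 6.1 0.2 0 0 0 1;0 6.1 0.2 0 0 0 1")

```text
t: 2.7
eef_pos: [0.5981, -0.0167, 0.1609]
ee_rot: [-90.0, -0.1, -1.8]
ft_force: [0.6, 0.6, 0.2]
gripper_width: 0.0516
```

>>> carry_out(series="0 0 0 0 0 0 1;0 0 0 0 0 0 1;0 0 0 0 0 0 1", newtons=50)

```text
t: 3.08
eef_pos: [0.5976, -0.0166, 0.1603]
ee_rot: [-90.0, -0.1, -1.7]
ft_force: [-1.8, -0.8, 6.1]
gripper_width: 0.0251
```

>>> carry_out(series="0 -2 0 0 0 0 1;0 -5 0 0 0 0 1;0 -9 0 0 0 0 1;0 -9 0 0 0 0 1")

```text
t: 3.58
eef_pos: [0.5989, -0.0166, 0.2526]
ee_rot: [-90.0, -0.3, -1.7]
ft_force: [0.8, -0.6, -1.7]
gripper_width: 0.0249
```

```bash
python3 - <<'E'
from h import *
p,d=capture("side");P=cloud("side",d)
crop("s",p,200,90,440,270,"pics/e1.png")
s=observe();print(s["eef_pos"],s["ft_force"],s["gripper_width"])
print(rel([0.385,0.125,0.21],-1.5))
E
```

```text
[ 0.59783443 -0.01656808  0.25064111] [-1.04546531  0.24665471 -2.72360278] 0.0245285599046264
(array([-21.72,   4.  ,  13.5 ]), array([ 0.   , -0.004,  0.003]))
```

View pics/e1.png

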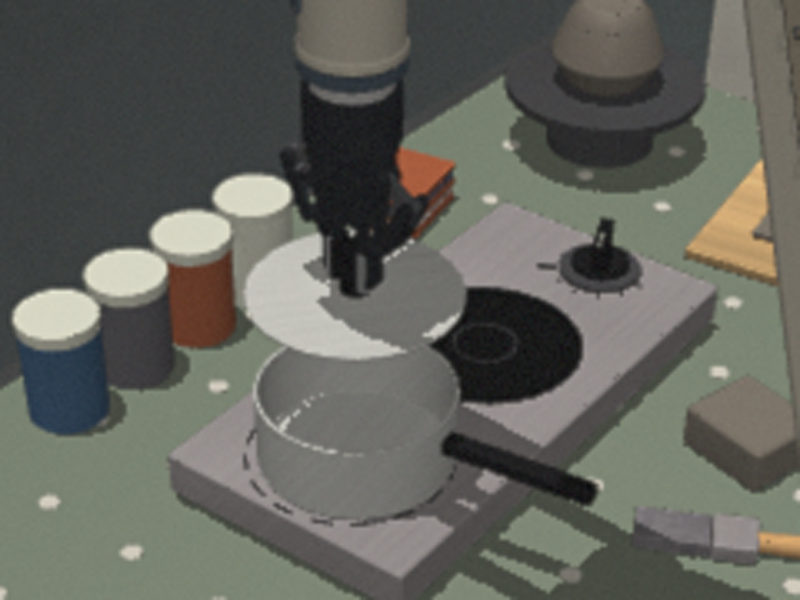

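>>> carry_out(series="-6 0 3.7 0 0 0 1;-12 0 7.5 0 0 0 1;-17 0 10.5 0 0 0 1;-21.7 4 13.5 0 0 0 1;-21.7 8 13.5 0 0 0 1")

```text
t: 4.25
eef_pos: [0.3819, 0.126, 0.1686]
ee_rot: [-90.0, -0.1, -1.6]
ft_force: [1.0, 1.0, -2.2]
gripper_width: 0.025
```

```bash
python3 - <<'E'
from h import *
q,d=capture("top");crop("s",q,150,120,390,300,"pics/e2.png")
p,d=capture("side");crop("s",p,170,170,410,350,"pics/e3.png")
s=observe();print(s["eef_pos"],s["ft_force"],s["gripper_width"],rel([0.385,0.125,0.047],-1.5))
E
```

```text
[0.37926041 0.12436995 0.16529126] [-0.46080427 -0.46040009 -1.10034357] 0.02486655123783158 (array([ 0.68, 11.82,  0.12]), array([ 0.003, -0.002, -0.009]))
```

View pics/e2.png

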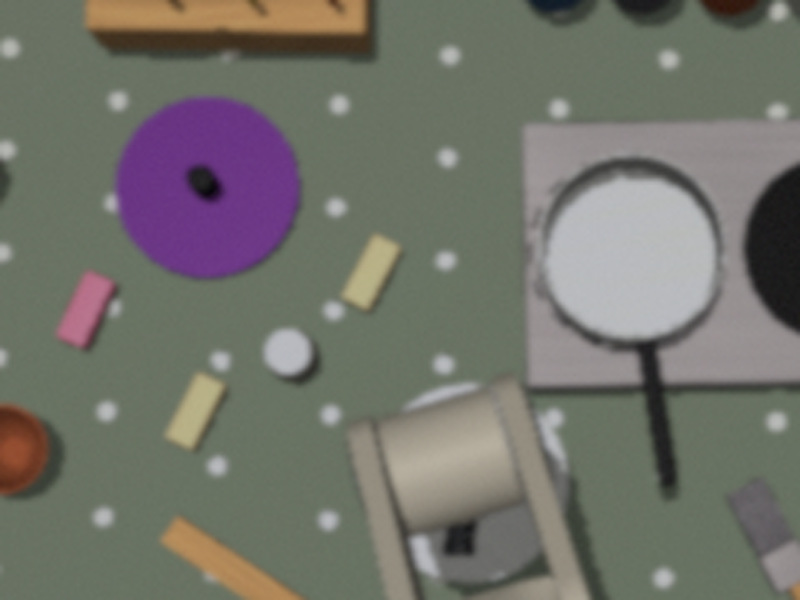

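View pics/e3.png

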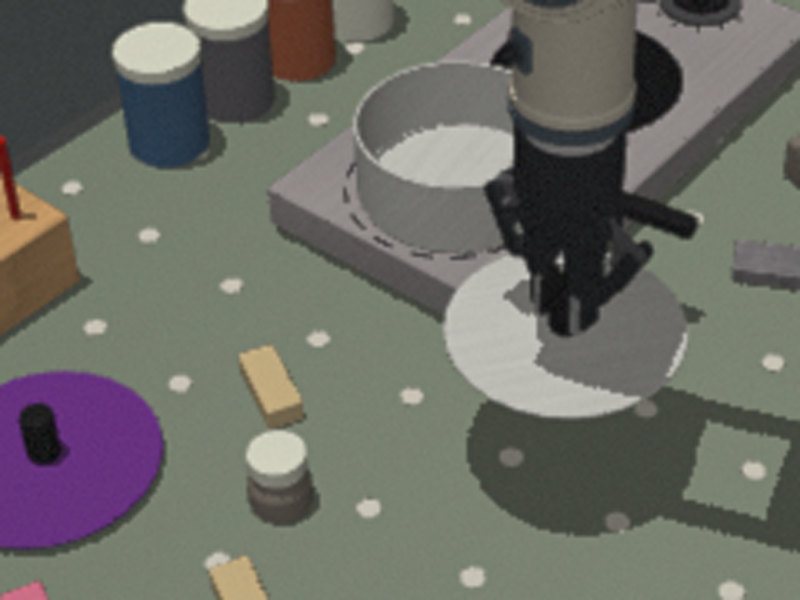

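>>> carry_out(series="0 5 0.5 0 0 0 1;0 9 0.5 0 0 0 1;0 11 0.5 0 0 0 1;0 11.7 0.5 0 0 0 1;0 11.8 0.5 0 0 0 1")

```text
t: 4.97
eef_pos: [0.3854, 0.1299, 0.0516]
ee_rot: [-90.0, -0.0, -1.8]
ft_force: [-0.2, -1.1, -1.4]
gripper_width: 0.0248
```

>>> carry_out(series="0 0.3 0 0 0 0 1;0 0.5 0 0 0 0 1;0 0.6 0 0 0 0 1")

```text
t: 5.35
eef_pos: [0.385, 0.1301, 0.0462]
ee_rot: [-90.0, -0.1, -1.7]
ft_force: [-5.1, -3.4, 32.9]
gripper_width: 0.0246
```

>>> carry_out(series="0 -0.1 0 0 0 0 1;0 -0.1 0 0 0 0 0.4;0 -0.1 0 0 0 0 0;0 -0.1 0 0 0 0 0;0 -0.1 0 0 0 0 0")

```text
t: 5.98
eef_pos: [0.3845, 0.13, 0.0462]
ee_rot: [-90.0, 0.0, -1.7]
ft_force: [-0.7, -0.4, 0.5]
gripper_width: 0.0855
```

>>> carry_out(series="0 -5 0 0 0 0 0;0 -11 0 0 0 0 0;0 -15 0 0 0 0 0")

```text
t: 6.35
eef_pos: [0.3849, 0.1301, 0.1987]
ee_rot: [-90.0, -0.1, -1.7]
ft_force: [1.0, 0.1, 0.3]
gripper_width: 0.0857
```

```bash
python3 - <<'E'
from h import *
q,d=capture("top");crop("s",q,150,120,390,300,"pics/f2.png")
p,d=capture("side");crop("s",p,170,170,410,350,"pics/f3.png")
s=observe();print(s["eef_pos"],s["ee_rot"],s["joint_pos"],s["ft_force"])
for n,i in(("top",q),("side",p)):
  print(*waxes(n,i),sep="\n")
E
```

```text
[0.38688441 0.13078586 0.2001878 ] [-89.84935091  -0.40619153  -1.74719208] [1.84665284e+01 4.51977027e+00 1.22203164e+02 1.28441258e-03
 5.28438387e+01 2.02124146e+01] [-0.24474852  0.36193911  0.16995261]
(array([0.5885, 0.2263]), array([0.032, 0.072]), np.float64(153.5), array([260.8, 201. ]))
(array([0.4541, 0.3877]), array([0.0321, 0.0728]), np.float64(155.6), array([208.1, 242.6]))
(array([ 0.2576, -0.2027]), array([0.0219, 0.0935]), np.float64(28.3), array([396.2, 308.7]))
(array([ 0.2487, -0.1948]), array([0.0263, 0.0948]), np.float64(28.1), array([444.9, 253.8]))
(array([0.579 , 0.2288]), array([0.0319, 0.0814]), np.float64(151.3), array([250.8, 284.7]))
(array([0.4471, 0.3888]), array([0.0314, 0.0744]), np.float64(153.5), array([243.1, 350. ]))
```

View pics/f3.png

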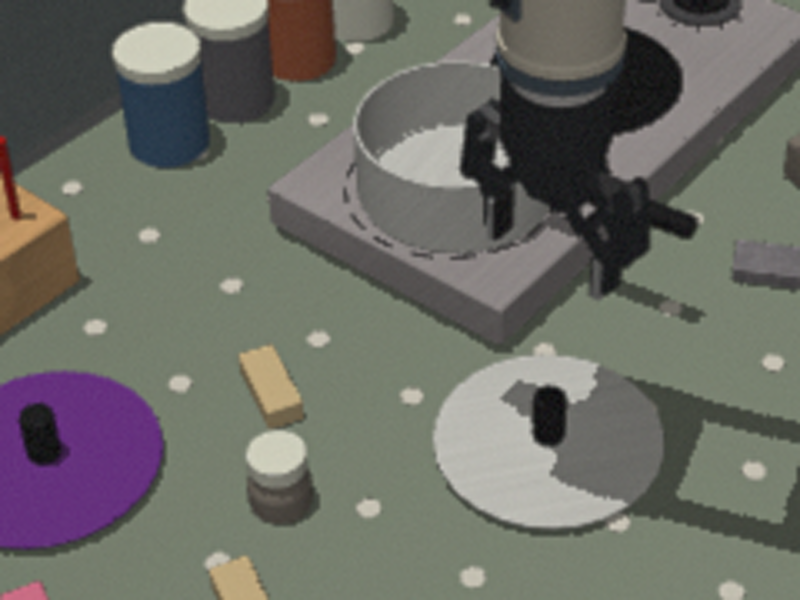

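```bash
python3 - <<'E'
from h import *
print(rel([0.588,0.2265,0.15],63.8))
E
```

```text
(array([19.77,  5.19, 10.17]), array([ 0.002, -1.144,  0.008]))
```

>>> carry_out(series="19.8 5 10.2 0 -1.144 0 0;19.8 5 10.2 0 -1.144 0 0;19.8 5 10.2 0 -1.144 0 0;19.8 5 10.2 0 -1.144 0 0;19.8 5 10.2 0 -1.144 0 0")

```text
t: 7.08
eef_pos: [0.5871, 0.2268, 0.1436]
ee_rot: [-90.0, 0.1, 52.3]
ft_force: [-1.2, -0.3, -0.3]
gripper_width: 0.0854
```

```bash
python3 - <<'E'
from h import *
print(rel([0.588,0.2265,0.033],63.8))
E
```

```text
(array([ 0.05, 11.06, -0.1 ]), array([-0.001, -0.2  , -0.001]))
```

>>> carry_out(series="0 2 0 0 -0.1 0 0;0 5 0 0 -0.2 0 0;0 9 0 0 -0.2 0 0;0 11.1 0 0 -0.2 0 0;0 11.1 0 0 -0.2 0 0")

```text
t: 7.7
eef_pos: [0.5842, 0.2254, 0.0333]
ee_rot: [-89.9, 0.2, 63.4]
ft_force: [-0.9, -0.3, 0.1]
gripper_width: 0.0857
```

>>> carry_out(series="0 0 0 0 0 0 1;0 0 0 0 0 0 1;0 0 0 0 0 0 1;0 0 0 0 0 0 1;0 0 0 0 0 0 1", newtons=40)

```text
t: 8.32
eef_pos: [0.5862, 0.2261, 0.0365]
ee_rot: [-90.1, -0.1, 63.4]
ft_force: [-1.9, -0.5, 6.1]
gripper_width: 0.0289
```

>>> carry_out(series="0 -4 0 0 0 0 1;0 -9 0 0 0 0 1;0 -14 0 0 0 0 1;0 -15.5 0 0 0 0 1")

```text
t: 8.82
eef_pos: [0.5871, 0.2265, 0.1942]
ee_rot: [-90.2, -0.2, 63.4]
ft_force: [-0.6, -0.2, -0.4]
gripper_width: 0.0288
```

```bash
python3 - <<'E'
from h import *
p,d=capture("side");crop("s",p,170,170,410,350,"pics/g3.png")
print(observe()["gripper_width"],rel([0.610,0.008,0.19],63.8))
E
```

```text
0.028372039638057883 (array([-18.52,   0.41, -11.82]), array([ 0.004, -0.007,  0.004]))
```

View pics/g3.png

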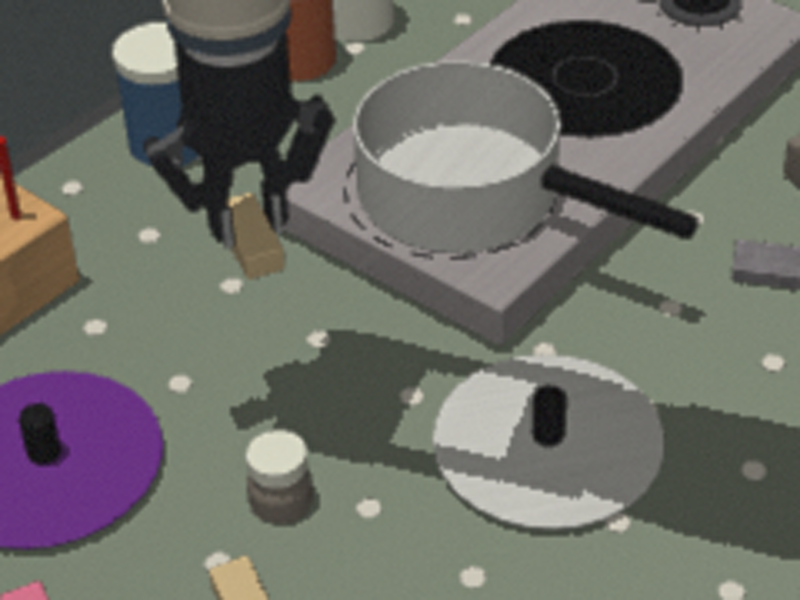

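>>> carry_out(series="-5 0 -3.2 0 0 0 1;-10 0 -6.4 0 0 0 1;-15 0 -9.6 0 0 0 1;-18.5 0 -11.8 0 0 0 1;-18.5 2 -11.8 0 0 0 1")

```text
t: 9.5
eef_pos: [0.6087, 0.0046, 0.1697]
ee_rot: [-90.1, 0.0, 63.2]
ft_force: [-0.3, 0.9, -0.4]
gripper_width: 0.0286
```

```bash
python3 - <<'E'
from h import *
p,d=capture("side");crop("s",p,200,110,440,290,"pics/g4.png")
s=observe();print(s["eef_pos"],s["gripper_width"],rel([0.610,0.008,0.092],63.8))
print(waxes("top",capture("top")[0]))
E
```

```text
[0.60652089 0.00586226 0.1662726 ] 0.02897289999730406 (array([ 0.36,  7.43, -0.24]), array([-0.004, -0.009, -0.002]))
[(array([0.4536, 0.3885]), array([0.0322, 0.0723]), np.float64(154.8), array([207.8, 242.8])), (array([ 0.2571, -0.2029]), array([0.0211, 0.094 ]), np.float64(28.1), array([396.3, 308.9]))]
```

View pics/g4.png

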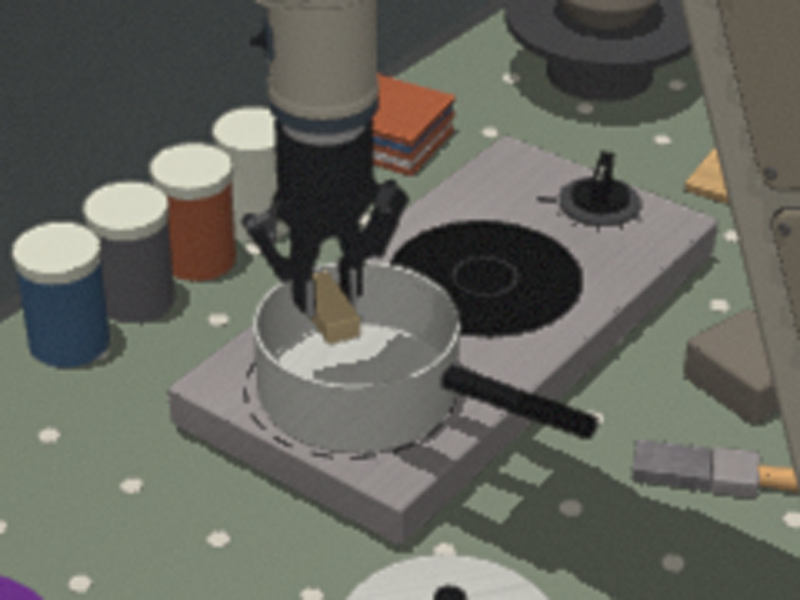

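>>> carry_out(series="0.2 3 0 0 0 0 1;0.2 5.5 0 0 0 0 1;0.2 6.8 0 0 0 0 1;0.2 7.3 0 0 0 0 1;0.2 7.3 0 0 0 0 1")

```text
t: 10.22
eef_pos: [0.6094, 0.0097, 0.0975]
ee_rot: [-90.0, -0.0, 63.4]
ft_force: [-0.0, 0.0, -0.6]
gripper_width: 0.0289
```

>>> carry_out(series="0 0.4 0 0 0 0 1;0 0.5 0 0 0 0 0.55;0 0.5 0 0 0 0 0.45;0 0.5 0 0 0 0 0.45;0 0.5 0 0 0 0 0.45")

```text
t: 10.85
eef_pos: [0.6094, 0.009, 0.0928]
ee_rot: [-90.0, 0.0, 63.4]
ft_force: [-1.4, -4.9, 3.7]
gripper_width: 0.0466
```

>>> carry_out(series="0 -5 0 0 0 0 0.45;0 -9 0 0 0 0 0.45;0 -11 0 0 0 0 0")

```text
t: 11.22
eef_pos: [0.6104, 0.0098, 0.205]
ee_rot: [-90.2, -0.1, 63.4]
ft_force: [0.5, 0.5, -0.6]
gripper_width: 0.0639
```

```bash
python3 - <<'E'
from h import *
s=observe();print(s["eef_pos"],s["gripper_width"],rel([0.4535,0.388,0.2],64.8))
p,d=capture("side");crop("s",p,200,110,440,290,"pics/g5.png")
print(waxes("top",capture("top")[0]))
E
```

```text
[0.6104021  0.0097507  0.20504781] 0.06389247878614764 (array([26.8 ,  0.47, 30.96]), array([ 0.003, -0.024,  0.002]))
[(array([0.4536, 0.3881]), array([0.0311, 0.0724]), np.float64(154.4), array([207.9, 242.8])), (array([ 0.2578, -0.2025]), array([0.0209, 0.0935]), np.float64(28.4), array([396.1, 308.7]))]
```

View pics/g5.png

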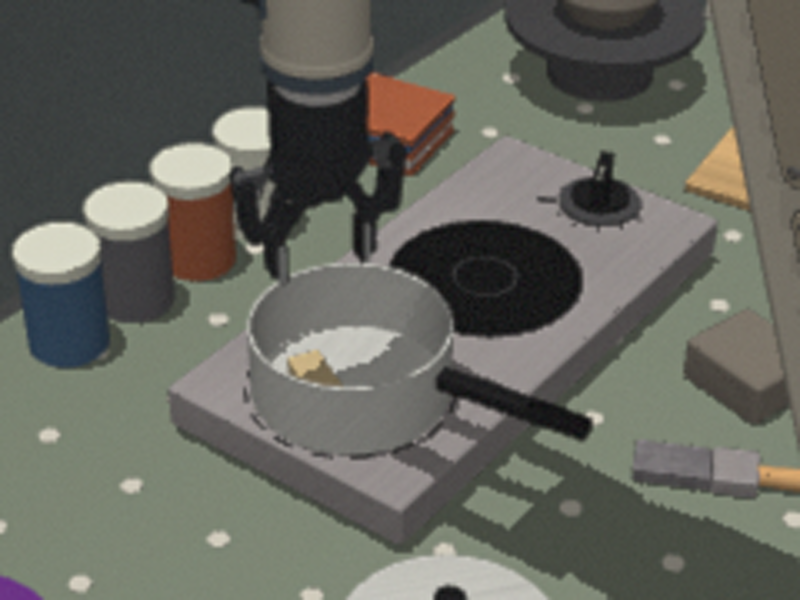

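>>> carry_out(series="26.8 0 31 0 -0.02 0 0;26.8 0 31 0 -0.02 0 0;26.8 0 31 0 -0.02 0 0;26.8 0 31 0 -0.02 0 0;26.8 0 31 0 -0.02 0 0")

```text
t: 11.95
eef_pos: [0.4878, 0.2997, 0.2012]
ee_rot: [-90.0, 0.0, 64.6]
ft_force: [0.8, 0.2, -0.2]
gripper_width: 0.0855
```

```bash
python3 - <<'E'
from h import *
s=observe();print(s["eef_pos"],s["gripper_width"],rel([0.453,0.388,0.033],64.8))
q,d=capture("top");crop("s",q,290,140,490,290,"pics/g6.png");print(waxes("top",q))
E
```

```text
[0.48779342 0.29966752 0.20117183] 0.08545810470787833 (array([ 6.49, 16.82,  6.92]), array([-0.001, -0.004, -0.001]))
[(array([0.6232, 0.0152]), array([0.0291, 0.0697]), np.float64(155.0), array([327.9, 191.3])), (array([0.4666, 0.3804]), array([0.0303, 0.0432]), np.float64(168.6), array([210.6, 238.7])), (array([0.3219, 0.3812]), array([0.0292, 0.0838]), np.float64(48.8), array([208.8, 285. ])), (array([ 0.2575, -0.2026]), array([0.0217, 0.0932]), np.float64(28.3), array([396.2, 308.7]))]
```

View pics/g6.png

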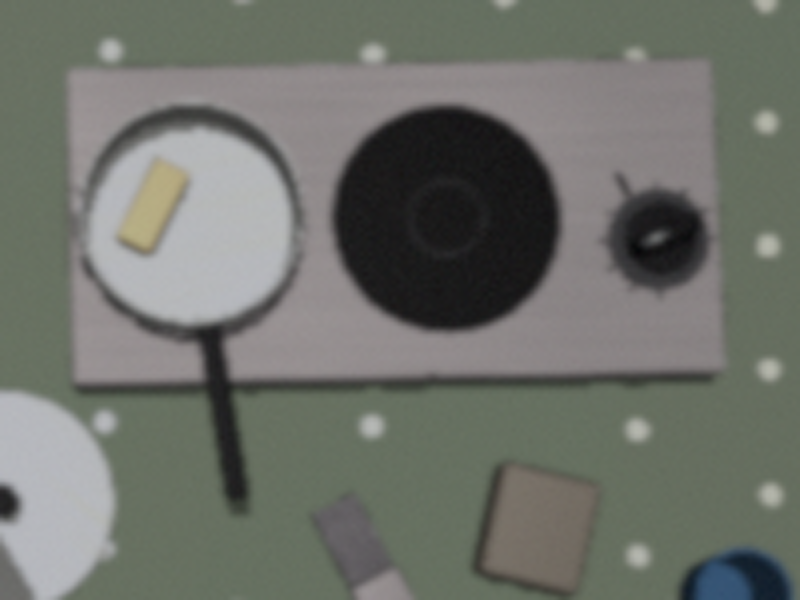

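>>> carry_out(series="6.5 2 6.9 0 0 0 0;6.5 7 6.9 0 0 0 0;6.5 11 6.9 0 0 0 0;6.5 11 6.9 0 0 0 0")

```text
t: 12.5
eef_pos: [0.452, 0.3848, 0.0883]
ee_rot: [-89.8, 0.4, 64.6]
ft_force: [-0.2, -1.5, 0.1]
gripper_width: 0.0853
```

```bash
python3 - <<'E'
from h import *
s=observe();print(s["eef_pos"],s["gripper_width"],rel([0.453,0.388,0.033],64.8))
q,d=capture("side");crop("s",q,170,220,370,370,"pics/g7.png");print(waxes("side",q))
print(proj("side",[[0.453,0.388,0.022],s["eef_pos"]]))
E
```

```text
[0.45203842 0.38476091 0.08834087] 0.0852562857203016 (array([0.37, 5.53, 0.03]), array([-0.003, -0.003, -0.007]))
[(array([ 0.6663, -0.039 ]), array([0.0307, 0.0521]), np.float64(168.3), array([293.3, 220.3])), (array([ 0.2481, -0.1944]), array([0.0275, 0.0952]), np.float64(27.9), array([445. , 253.9])), (array([0.4443, 0.3913]), array([0.0285, 0.083 ]), np.float64(152.7), array([243.2, 351.3]))]
[[241.50606201 348.3502567 ]
 [240.36287338 329.10761411]]
```

View pics/g7.png

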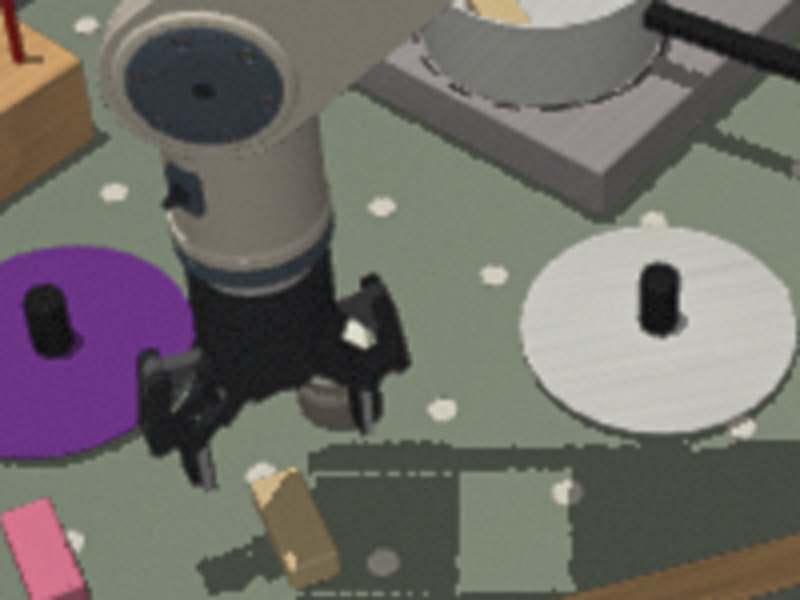

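>>> carry_out(series="0.2 3 0 0 0 0 0;0.2 5 0 0 0 0 0;0.2 5.5 0 0 0 0 0;0.2 5.5 0 0 0 0 0;0.2 5.5 0 0 0 0 1")

```text
t: 13.18
eef_pos: [0.4562, 0.3885, 0.0383]
ee_rot: [-90.0, -0.1, 64.6]
ft_force: [0.2, -0.4, 0.5]
gripper_width: 0.0701
```

>>> carry_out(series="0 0 0 0 0 0 1;0 0 0 0 0 0 1;0 0 0 0 0 0 1;0 0 0 0 0 0 1;0 0 0 0 0 0 1")

```text
t: 13.8
eef_pos: [0.4558, 0.3883, 0.0379]
ee_rot: [-90.0, -0.0, 64.6]
ft_force: [-0.3, -1.7, 6.8]
gripper_width: 0.0286
```

>>> carry_out(series="0 -4 0 0 0 0 1;0 -9 0 0 0 0 1;0 -14 0 0 0 0 1;0 -15.5 0 0 0 0 1")

```text
t: 14.3
eef_pos: [0.4569, 0.3892, 0.1957]
ee_rot: [-90.1, -0.3, 64.6]
ft_force: [0.6, 1.1, -0.6]
gripper_width: 0.0284
```

```bash
python3 - <<'E'
from h import *
s=observe();print(s["eef_pos"],s["gripper_width"])
q,d=capture("top");P=cloud("top",d);np.save("d1.npy",d);cv2.imwrite("pics/top1.png",q)
m=(np.abs(P[...,0]-.6)<.12)&(P[...,1]>-.12)&(P[...,1]<.1)&(P[...,2]>.112)&(P[...,2]<.13)
print("rim",circ("top",m,.122),m.sum())
w=P[m][:,:2];print(w.min(0),w.max(0))
hsv=cv2.cvtColor(q,cv2.COLOR_BGR2HSV)
wm=(hsv[...,0]>14)&(hsv[...,0]<36)&(hsv[...,1]>45)&(hsv[...,2]>110)&(P[...,2]>.065)&(P[...,2]<.09)&(np.abs(P[...,1])<.1)
print("wax in pan",wm.sum(),onplane("top",np.argwhere(wm)[:,::-1],.077).mean(0))
hm=(P[...,2]>.085)&(P[...,2]<.112)&(hsv[...,2]<70)&(P[...,0]>.33)&(P[...,0]<.52)&(np.abs(P[...,1])<.12)
w=onplane("top",np.argwhere(hm)[:,::-1],.106)[:,:2];ev,V=np.linalg.eigh(np.cov(w.T)); print("handle",w.mean(0),np.degrees(np.arctan2(V[1,1],V[0,1]))%180,np.sqrt(12*ev))
p,d=capture("side");crop("s",p,170,170,410,350,"pics/g8.png")
E
```

```text
[0.45689331 0.38915558 0.19569277] 0.028439933844604078
rim (array([ 0.6028, -0.0122]), np.float64(0.0827), np.float64(0.0012)) 223
[ 0.5035837  -0.09696107] [0.68800415 0.07165603]
wax in pan 202 [0.61410644 0.0165106  0.077     ]
handle [ 0.45280218 -0.03754084] 10.057061371112582 [0.01604663 0.13165006]
```

View pics/g8.png

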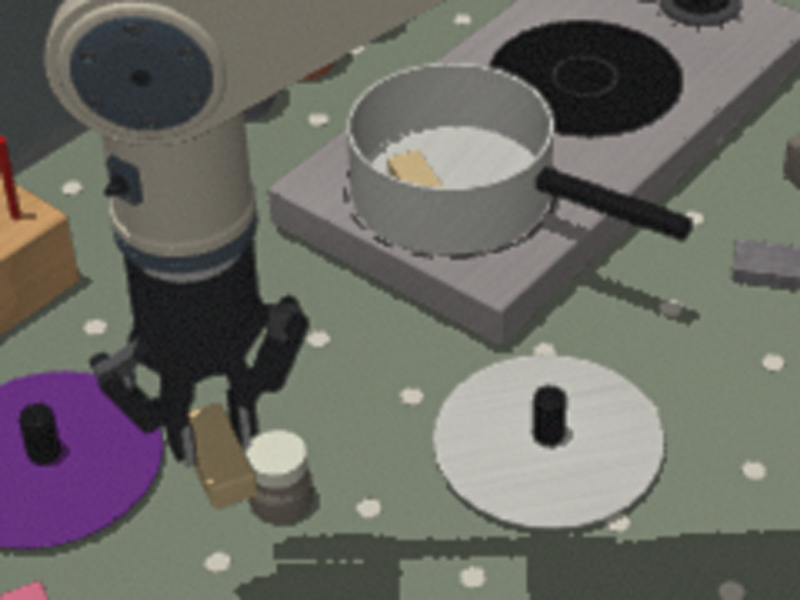

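```bash
python3 - <<'E'
from h import *
print(rel([0.591,-0.032,0.2],63.8))
E
```

```text
(array([-32.21,  -0.67, -30.23]), array([0.001, 0.014, 0.003]))
```

>>> carry_out(series="-32.2 -0.7 -30.2 0 0 0 1;-32.2 -0.7 -30.2 0 0 0 1;-32.2 -0.7 -30.2 0 0 0 1;-32.2 -0.7 -30.2 0 0 0 1;-32.2 -0.7 -30.2 0 0 0 1")

```text
t: 15.02
eef_pos: [0.5501, 0.0884, 0.1951]
ee_rot: [-89.9, 0.1, 64.6]
ft_force: [0.4, -0.4, 0.1]
gripper_width: 0.0285
```

```bash
python3 - <<'E'
from h import *
print(rel([0.591,-0.032,0.17],63.8),observe()["gripper_width"])
E
```

```text
(array([-9.12,  2.5 , -8.87]), array([-0.003,  0.014, -0.002])) 0.02854594724228648
```

>>> carry_out(series="-4.5 0 -4.4 0 0 0 1;-9 0 -8.9 0 0 0 1;-9.1 1 -8.9 0 0 0 1;-9.1 2.5 -8.9 0 0 0 1;-9.1 2.5 -8.9 0 0 0 1")

```text
t: 15.65
eef_pos: [0.5902, -0.0285, 0.1696]
ee_rot: [-89.7, 0.1, 64.6]
ft_force: [-0.4, 0.3, -0.6]
gripper_width: 0.0288
```

```bash
python3 - <<'E'
from h import *
print(rel([0.591,-0.032,0.096],63.8),observe()["gripper_width"])
p,d=capture("side");crop("s",p,200,110,440,290,"pics/g9.png")
E
```

```text
(array([-0.27,  7.36, -0.26]), array([-0.005,  0.015, -0.002])) 0.028793576791936445
```

View pics/g9.png

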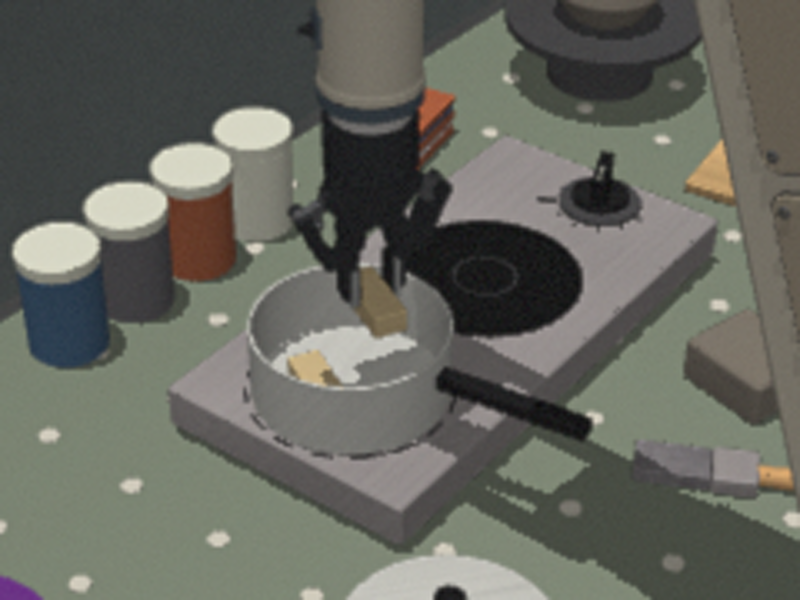

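>>> carry_out(series="-0.2 3 -0.1 0 0 0 1;-0.2 6 -0.1 0 0 0 1;-0.2 7.2 -0.1 0 0 0 1;-0.2 7.4 -0.1 0 0 0 1;-0.2 7.4 -0.1 0 0 0 1")

```text
t: 16.32
eef_pos: [0.5928, -0.0318, 0.0991]
ee_rot: [-90.1, -0.0, 64.6]
ft_force: [0.1, -0.1, -0.5]
gripper_width: 0.0287
```

>>> carry_out(series="0 0 0 0 0 0 0.58;0 0 0 0 0 0 0.56;0 0 0 0 0 0 0.56;0 0 0 0 0 0 0.56;0 -2 0 0 0 0 0.56")

```text
t: 16.95
eef_pos: [0.5911, -0.0321, 0.1172]
ee_rot: [-89.8, 0.1, 64.6]
ft_force: [-0.3, 0.2, 0.6]
gripper_width: 0.0378
```

>>> carry_out(series="0 -4 0 0 0 0 0.56;0 -8 0 0 0 0 0.56;0 -10 0 0 0 0 0;0 -10 0 0 0 0 0")

```text
t: 17.45
eef_pos: [0.5932, -0.0322, 0.2198]
ee_rot: [-90.2, -0.1, 64.6]
ft_force: [0.2, -0.4, -0.1]
gripper_width: 0.0721
```

```bash
python3 - <<'E'
from h import *
p,d=capture("side");crop("s",p,200,110,440,290,"pics/g10.png")
s=observe();print(s["eef_pos"],s["ee_rot"],rel([0.385,0.130,0.2],0))
E
```

```text
[ 0.59232107 -0.03216287  0.21837225] [-9.00492373e+01 -2.03845055e-02  6.45682364e+01] (array([ 5.74,  1.82, 25.69]), array([1.000e-03, 1.127e+00, 1.000e-03]))
```

View pics/g10.png

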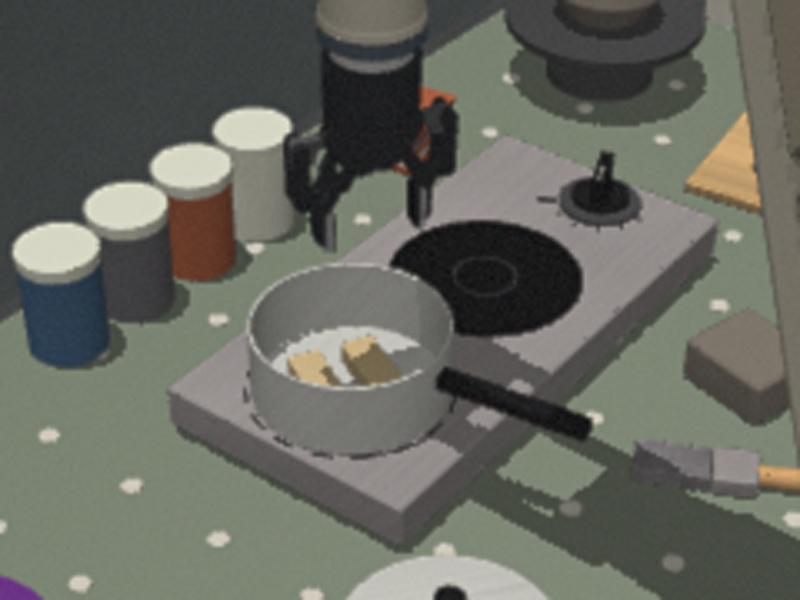

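>>> carry_out(series="5.7 0 25.7 0 1.15 0 0;5.7 0 25.7 0 1.15 0 0;5.7 0 25.7 0 1.15 0 0;5.7 0 25.7 0 1.15 0 0;5.7 0 25.7 0 1.15 0 0")

```text
t: 18.12
eef_pos: [0.3812, 0.1305, 0.2167]
ee_rot: [-90.0, 0.2, 11.8]
ft_force: [0.2, 0.1, -0.4]
gripper_width: 0.0851
```

```bash
python3 - <<'E'
from h import *
q,d=capture("top");P=cloud("top",d);cv2.imwrite("pics/top2.png",q)
crop("t",q,290,140,490,290,"pics/g11.png")
m=(np.abs(P[...,0]-.6)<.12)&(P[...,1]>-.12)&(P[...,1]<.1)&(P[...,2]>.112)&(P[...,2]<.13)
print("rim",circ("top",m,.122),m.sum())
print(rel([0.385,0.130,0.1],-1.8))
print(waxes("top",q))
p,d=capture("side");Q=cloud("side",d);hsv=cv2.cvtColor(p,cv2.COLOR_BGR2HSV)
k=(np.abs(Q[...,0]-.385)<.03)&(np.abs(Q[...,1]-.13)<.03)&(Q[...,2]>.02)&(Q[...,2]<.07)&(hsv[...,2]<80);print(Q[k].mean(0),k.sum())
E
```

```text
rim (array([ 0.6028, -0.0119]), np.float64(0.0829), np.float64(0.0012)) 233
(array([ 0.48, 11.67, -0.17]), array([ 0.   ,  0.225, -0.004]))
[(array([0.6233, 0.0153]), array([0.0291, 0.0699]), np.float64(154.4), array([327.8, 191.3])), (array([ 0.6005, -0.0303]), array([0.029 , 0.0696]), np.float64(154.6), array([342.1, 198.6])), (array([ 0.2573, -0.2025]), array([0.0217, 0.0938]), np.float64(28.0), array([396.2, 308.8]))]
[0.38002241 0.13384529 0.04422075] 146
```

View pics/g11.png

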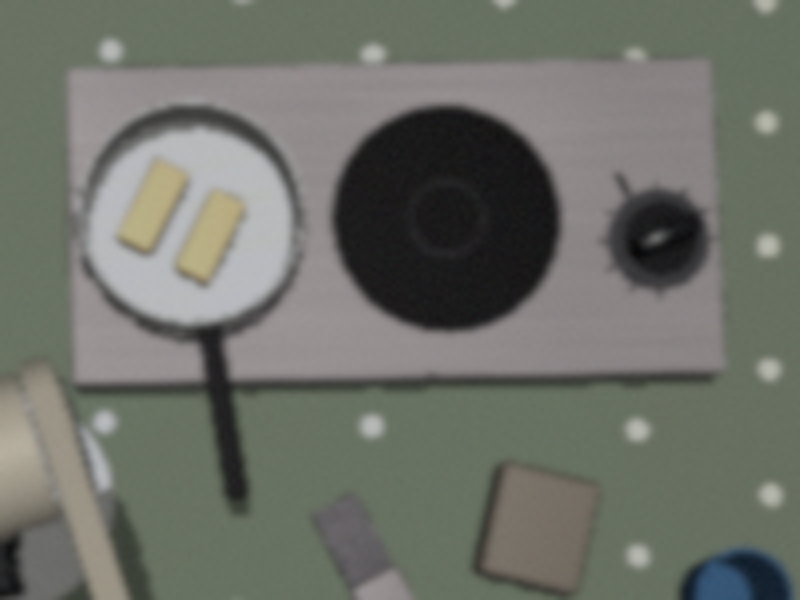

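>>> carry_out(series="0.4 3 0 0 0.2 0 0;0.4 8 0 0 0.23 0 0;0.4 11.6 0 0 0.23 0 0;0.4 11.6 0 0 0.23 0 0;0.4 11.6 0 0 0.23 0 0")

```text
t: 18.85
eef_pos: [0.3892, 0.1304, 0.1027]
ee_rot: [-90.0, -0.0, -1.1]
ft_force: [-0.1, -0.3, 0.1]
gripper_width: 0.085
```

```bash
python3 - <<'E'
from h import *
print(rel([0.385,0.130,0.048],-1.8),observe()["eef_pos"])
p,d=capture("side");crop("s",p,200,190,440,370,"pics/g12.png")
E
```

```text
(array([-0.42,  5.47, -0.04]), array([0.   , 0.013, 0.   ])) [0.38924109 0.13035239 0.10271698]
```

View pics/g12.png

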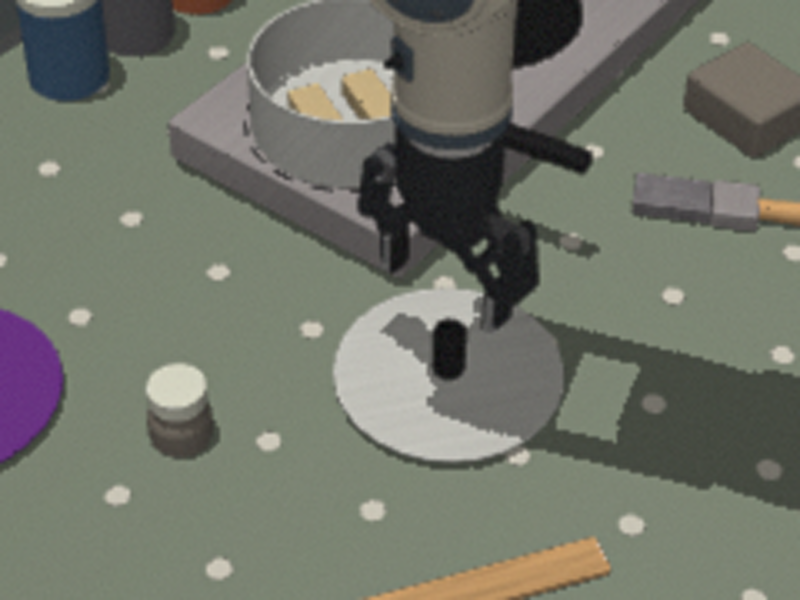

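>>> carry_out(series="-0.3 2.5 0 0 0.01 0 0;-0.3 5 0 0 0.01 0 0;-0.3 5.4 0 0 0.01 0 0;-0.3 5.4 0 0 0.01 0 0;-0.3 5.4 0 0 0.01 0 1")

```text
t: 19.52
eef_pos: [0.3863, 0.1308, 0.0493]
ee_rot: [-90.0, -0.1, -1.7]
ft_force: [0.1, 0.4, 0.1]
gripper_width: 0.0695
```

>>> carry_out(series="0 0 0 0 0 0 1;0 0 0 0 0 0 1;0 0 0 0 0 0 1;0 0 0 0 0 0 1;0 0 0 0 0 0 1", newtons=60)

```text
t: 20.15
eef_pos: [0.3857, 0.1307, 0.0487]
ee_rot: [-90.0, -0.0, -1.7]
ft_force: [-2.5, -0.4, 9.2]
gripper_width: 0.0248
```

>>> carry_out(series="0 -5 0 0 0 0 1;0 -11 0 0 0 0 1;0 -17 0 0 0 0 1;0 -20 0 0 0 0 1;0 -20 0 0 0 0 1")

```text
t: 20.78
eef_pos: [0.3866, 0.131, 0.2503]
ee_rot: [-89.9, -0.3, -1.7]
ft_force: [-0.5, -0.4, -2.4]
gripper_width: 0.0243
```

```bash
python3 - <<'E'
from h import *
s=observe();print(s["gripper_width"],s["eef_pos"],rel([0.601,-0.0115,0.25],-1.8))
p,d=capture("side");crop("s",p,200,100,440,280,"pics/g13.png")
E
```

```text
0.024280140669319 [0.38661343 0.13098727 0.25030011] (array([ 21.86,   0.11, -13.6 ]), array([-0.002,  0.001,  0.004]))
```

View pics/g13.png

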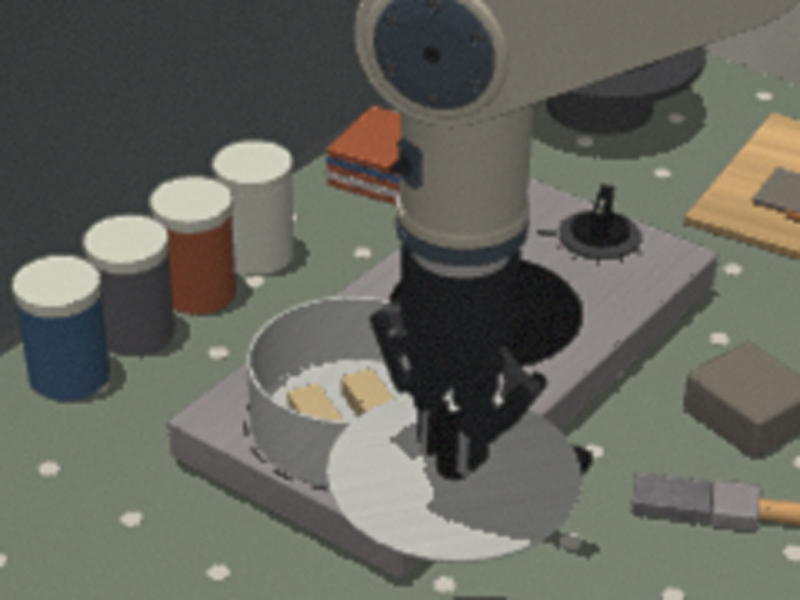

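>>> carry_out(series="6 0 -3.7 0 0 0 1;11.8 0 -7.3 0 0 0 1;17 0 -10.6 0 0 0 1;21.8 0 -13.6 0 0 0 1;21.8 0 -13.6 0 0 0 1")

```text
t: 21.45
eef_pos: [0.6011, -0.0143, 0.245]
ee_rot: [-90.0, 0.2, -1.9]
ft_force: [-0.5, 0.1, -2.2]
gripper_width: 0.0244
```

```bash
python3 - <<'E'
from h import *
for i in range(1):
  q,d=capture("top");P=cloud("top",d)
s=observe();print(s["gripper_width"],s["eef_pos"],rel([0.601,-0.0115,0.20],-1.8))
p,d=capture("side");crop("s",p,200,100,440,280,"pics/g14.png");crop("t",q,270,130,430,250,"pics/g15.png")
Q=cloud("side",d);e=s["eef_pos"]
m=(Q[...,2]>e[2]-.045)&(Q[...,2]<e[2]-.028)&(np.hypot(Q[...,0]-.6,Q[...,1]+.012)<.12)
print(circ("side",m,e[2]-.036),m.sum(),np.median(Q[m],0))
E
```

```text
0.025034835964348502 [ 0.59990007 -0.01350339  0.24509461] (array([0.12, 4.51, 0.2 ]), array([ 0.   , -0.001, -0.004]))
(array([ 0.5928, -0.008 ]), np.float64(0.0778), np.float64(0.0227)) 1717 [ 0.58407945 -0.0008442   0.2080828 ]
```

View pics/g14.png

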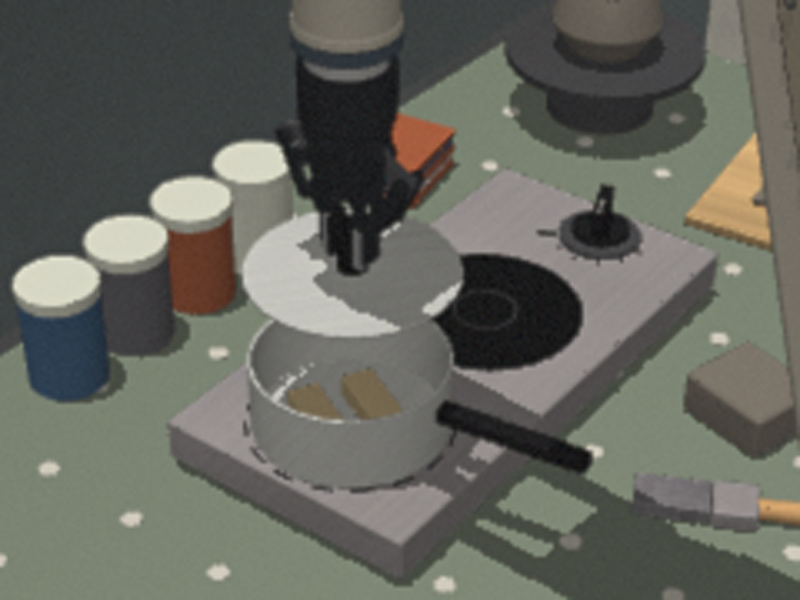

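View pics/g15.png

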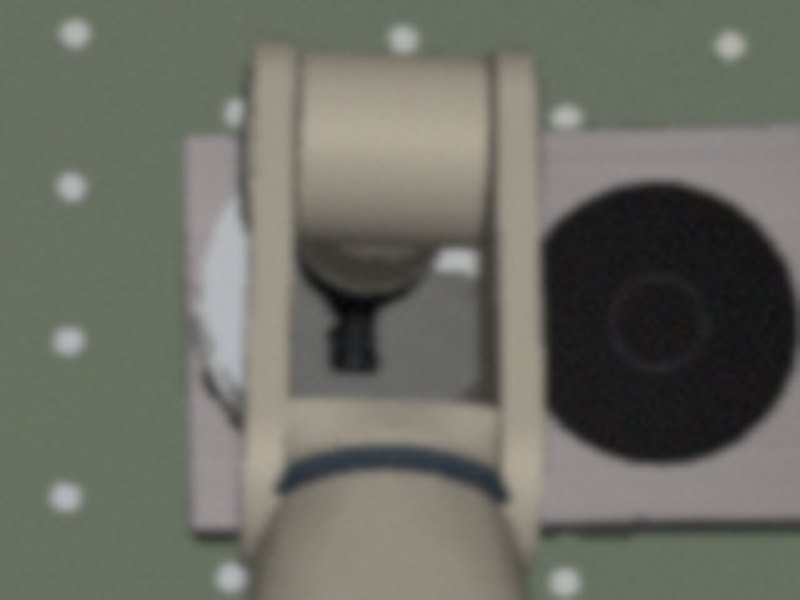

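>>> carry_out(series="0.1 3 0.2 0 0 0 1;0.1 5 0.2 0 0 0 1;0.1 6.5 0.2 0 0 0 1;0.1 7 0.2 0 0 0 1;0.1 7 0.2 0 0 0 1")

```text
t: 22.18
eef_pos: [0.6002, -0.0097, 0.1782]
ee_rot: [-90.0, 0.0, -1.7]
ft_force: [-1.0, 0.8, -0.8]
gripper_width: 0.0246
```

```bash
python3 - <<'E'
from h import *
s=observe();print(s["gripper_width"],s["eef_pos"],s["ft_force"])
p,d=capture("side");crop("s",p,240,140,400,260,"pics/g16.png")
s=observe();print(s["gripper_width"],s["eef_pos"],s["ft_force"])
E
```

```text
0.024593946279952476 [ 0.60016917 -0.00966165  0.17824216] [-0.97475167  0.77674544 -0.83466144]
0.024197085643431947 [ 0.60052244 -0.00977196  0.17871501] [-0.31076021  0.38059324 -1.31104218]
```

View pics/g16.png

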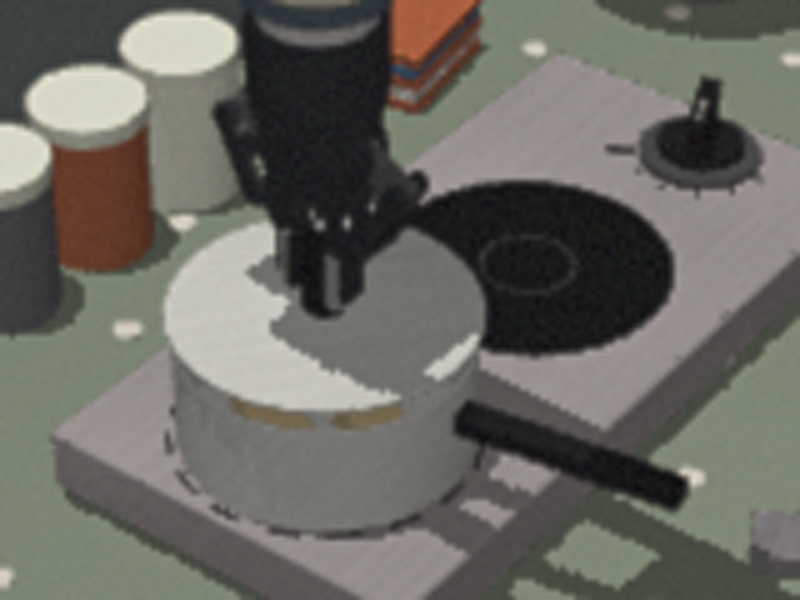

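>>> carry_out(series="0 0.6 -0.1 0 0 0 1;0 1.1 -0.1 0 0 0 1;0 1.4 -0.1 0 0 0 1;0 1.5 -0.1 0 0 0 1")

```text
t: 22.72
eef_pos: [0.6002, -0.011, 0.1629]
ee_rot: [-90.0, 0.0, -1.7]
ft_force: [0.8, -0.2, -0.7]
gripper_width: 0.0244
```

>>> carry_out(series="0 0.1 0 0 0 0 1;0 0.2 0 0 0 0 1;0 0.2 0 0 0 0 1")

```text
t: 23.1
eef_pos: [0.6003, -0.011, 0.1627]
ee_rot: [-90.0, -0.0, -1.7]
ft_force: [-6.4, 0.1, 12.9]
gripper_width: 0.0247
```

>>> carry_out(series="0 -0.1 0 0 0 0 1;0 -0.1 0 0 0 0 0.4;0 -0.1 0 0 0 0 0.2;0 -0.1 0 0 0 0 0.2;0 -0.1 0 0 0 0 0.2")

```text
t: 23.72
eef_pos: [0.6003, -0.0109, 0.1621]
ee_rot: [-90.0, 0.0, -1.7]
ft_force: [0.2, 0.0, 0.4]
gripper_width: 0.0679
```

>>> carry_out(series="0 -4 0 0 0 0 0.2;0 -9 0 0 0 0 0.2;-6 -9 0 0 0 0 0;-12 -9 0 0 0 0 0;-16 -9 0 0 0 0 0")

```text
t: 24.35
eef_pos: [0.4378, -0.0061, 0.2521]
ee_rot: [-90.0, 0.0, -1.7]
ft_force: [2.1, -0.5, 0.2]
gripper_width: 0.0853
```

```bash
cat > m.py <<'E'
from h import *
def measure(tag,x=.6,y=-.01):
    q,d=capture("top");P=cloud("top",d); p,d2=capture("side");Q=cloud("side",d2)
    cv2.imwrite(f"pics/T{tag}.png",q);crop("s",p,230,110,430,260,f"pics/S{tag}.png");crop("t",q,290,140,490,290,f"pics/Tc{tag}.png")
    hsv=cv2.cvtColor(q,cv2.COLOR_BGR2HSV)
    m=(np.abs(P[...,0]-x)<.11)&(np.abs(P[...,1]-y)<.12)&(P[...,2]>.117)&(P[...,2]<.135)&(hsv[...,2]>100)
    print("lid",circ("top",m,.126),P[m][:,2].mean()); w=P[m]
    A=np.c_[w[:,:2]-w[:,:2].mean(0),np.ones(len(w))];print("plane slopes",np.linalg.lstsq(A,w[:,2],rcond=None)[0].round(4))
    m=(np.abs(Q[...,0]-x)<.11)&(np.abs(Q[...,1]-y)<.12)&(Q[...,2]>.117)&(Q[...,2]<.135)
    w=Q[m];A=np.c_[w[:,:2]-w[:,:2].mean(0),np.ones(len(w))];print("side slopes",np.linalg.lstsq(A,w[:,2],rcond=None)[0].round(4))
    hm=(P[...,2]>.085)&(P[...,2]<.112)&(hsv[...,2]<70)&(P[...,0]>.33)&(P[...,0]<.505)&(np.abs(P[...,1]-y+.03)<.07)
    w=onplane("top",np.argwhere(hm)[:,::-1],.106)[:,:2];ev,V=np.linalg.eigh(np.cov(w.T)); print("handle",w.mean(0),np.degrees(np.arctan2(V[1,1],V[0,1]))%180,np.sqrt(12*ev),"z",P[hm][:,2].mean())
    m=(hsv[...,2]<60)&(P[...,2]>.04)&(P[...,2]<.06)&(np.abs(P[...,0]-.6)<.13)&(P[...,1]<-.1)&(P[...,1]>-.31)
    B=max(blobs(m),key=lambda b:b[0]); print("hotplate",circ("top",B[2],.05))
    s=observe();print(s["eef_pos"],s["ee_rot"],s["t"])
E
python3 -c "
from m import *
measure('a')"
```

```text
lid (array([ 0.6117, -0.0131]), np.float64(0.0815), np.float64(0.007)) 0.12580684888669846
plane slopes [-0.0018  0.001   0.1258]
side slopes [ 0.0038 -0.0041  0.1256]
handle [ 0.40762066 -0.04688327] 9.124139086820492 [0.01870529 0.03684059] z 0.1037527001861989
hotplate (array([ 0.6139, -0.2131]), np.float64(0.0851), np.float64(0.001))
[ 0.43643835 -0.00602726  0.25197499] [-90.00128649   0.13298343  -1.72251197] 24.45
```

View pics/Sa.png

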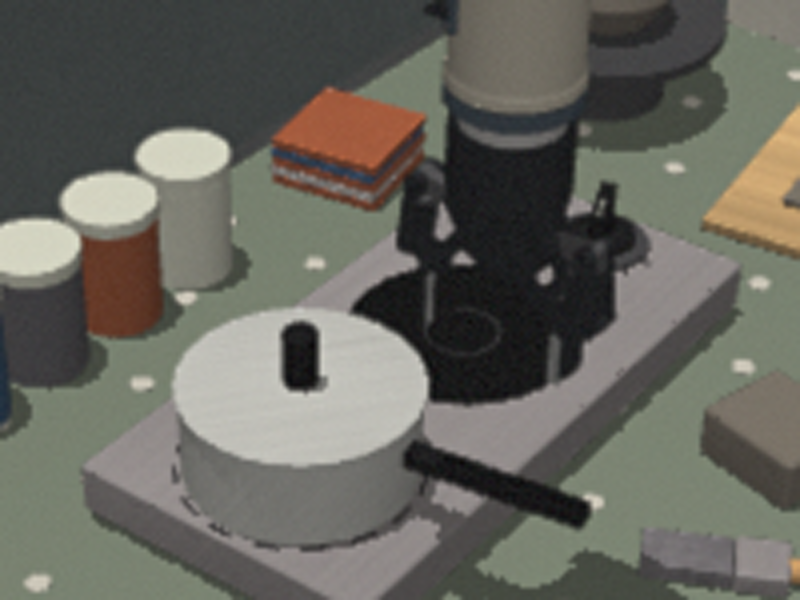

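View pics/Tca.png

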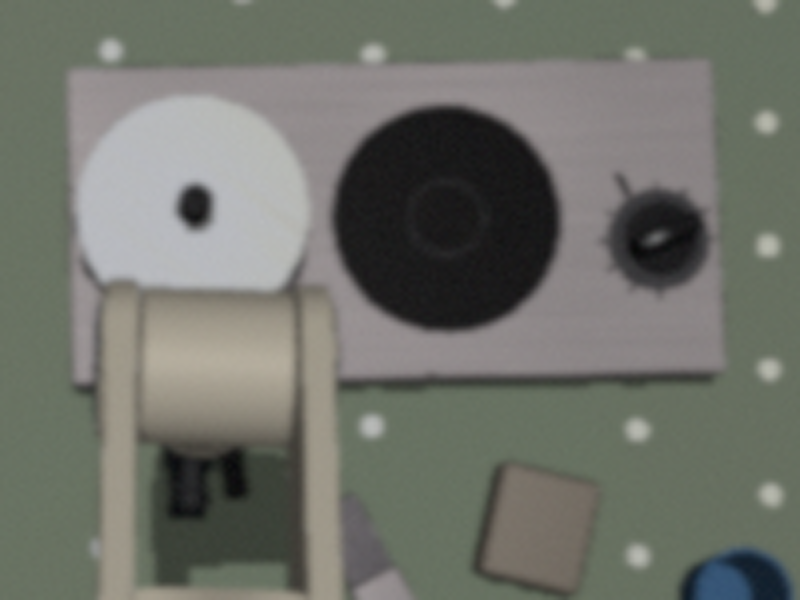

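```bash
python3 - <<'E'
from h import *
print(rel([0.4927,-0.0306,0.2],-80))
E
```

```text
(array([ 5.71,  5.18, -2.29]), array([ 0.002,  1.366, -0.002]))
```

>>> carry_out(series="5.7 2 -2.3 0 1.366 0 0;5.7 4 -2.3 0 1.366 0 0;5.7 5 -2.3 0 1.366 0 0;5.7 5 -2.3 0 1.366 0 0;5.7 5 -2.3 0 1.366 0 0")

```text
t: 25.08
eef_pos: [0.4976, -0.0309, 0.202]
ee_rot: [-90.0, -0.0, -55.8]
ft_force: [-0.3, 0.3, -0.1]
gripper_width: 0.0854
```

```bash
python3 - <<'E'
from h import *
print(rel([0.4927,-0.0306,0.16],-80))
E
```

```text
(array([-0.3 ,  4.2 , -0.39]), array([-0.   ,  0.422,  0.   ]))
```

>>> carry_out(series="0 0 0 0 0.42 0 0.4;0 0 0 0 0.42 0 0.4;0 1 0 0 0.42 0 0.4;0 4 0 0 0.42 0 0.4;0 4 0 0 0.42 0 0.4", newtons=25)

```text
t: 25.7
eef_pos: [0.496, -0.0308, 0.1607]
ee_rot: [-90.2, 0.0, -79.5]
ft_force: [0.1, 0.5, 0.3]
gripper_width: 0.0513
```

```bash
python3 - <<'E'
from m import *
measure('b')
print(rel([0.4927,-0.0306,0.105],-80))
s=observe()
E
```

```text
lid (array([ 0.6137, -0.0078]), np.float64(0.0715), np.float64(0.0244)) 0.12590174635836396
plane slopes [-0.001   0.0003  0.1259]
side slopes [ 0.0026 -0.0029  0.1257]
handle [ 0.4609159  -0.03727903] 12.727656135150625 [0.01848867 0.03663657] z 0.10458817691917069
hotplate (array([ 0.6148, -0.2161]), np.float64(0.0832), np.float64(0.0054))
[ 0.49728217 -0.03085545  0.16256924] [-9.00052357e+01  2.47754373e-03 -7.95006989e+01] 25.8
(array([-0.11,  5.76, -0.45]), array([ 0.   ,  0.009, -0.   ]))
```

View pics/Sb.png

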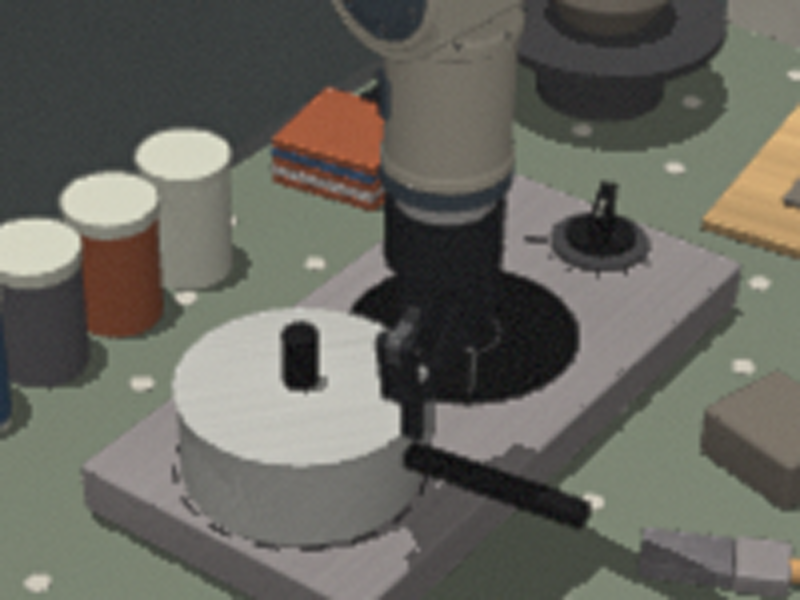

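View pics/Tcb.png

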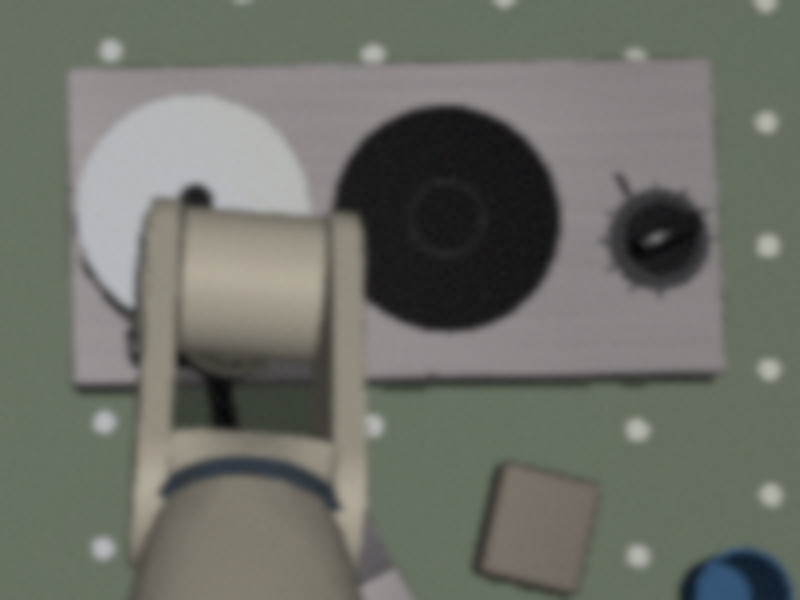

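>>> carry_out(series="0 0 -0.8 0 0.01 0 0.4;0 2 -0.8 0 0.01 0 0.4;0 4 -0.8 0 0.01 0 0.4;0 5.5 -0.8 0 0.01 0 0.4;0 5.5 -0.8 0 0.01 0 0.4")

```text
t: 26.42
eef_pos: [0.4882, -0.0323, 0.1068]
ee_rot: [-90.1, 0.0, -80.1]
ft_force: [-0.1, 0.3, 0.1]
gripper_width: 0.0515
```

```bash
python3 - <<'E'
from m import *
p,d=capture("side");crop("s",p,270,140,390,230,"pics/h1.png")
s=observe();print(s["eef_pos"],s["ft_force"],s["gripper_width"])
E
```

```text
[ 0.48873057 -0.03230463  0.10736133] [0.11123059 0.32413773 1.20355254] 0.05105915719152216
```

View pics/h1.png

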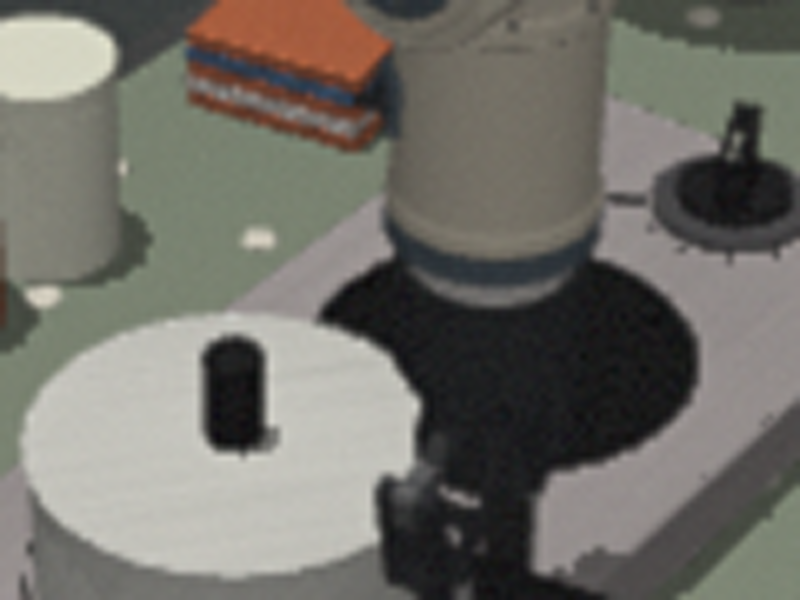

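>>> carry_out(series="0 0 0 0 0 0 0.6;0 0 0 0 0 0 0.72;0 0 0 0 0 0 1;0 0 0 0 0 0 1;0 0 0 0 0 0 1", newtons=25)

```text
t: 27.1
eef_pos: [0.4892, -0.0323, 0.1079]
ee_rot: [-89.9, -0.0, -80.1]
ft_force: [-1.8, 0.4, 6.0]
gripper_width: 0.0174
```

```bash
python3 - <<'E'
from m import *
p,d=capture("side");crop("s",p,230,110,430,260,"pics/h2.png")
s=observe();print(s["eef_pos"],s["ee_rot"],s["ft_force"],s["moment"],s["gripper_width"])
E
```

```text
[ 0.48919558 -0.03233878  0.10784506] [-8.99507227e+01 -1.32621121e-02 -8.00837408e+01] [-1.93343084 -0.64481876  6.23150214] [-0.0073917   0.19747317 -0.08090833] 0.017414564832260206
```

View pics/h2.png

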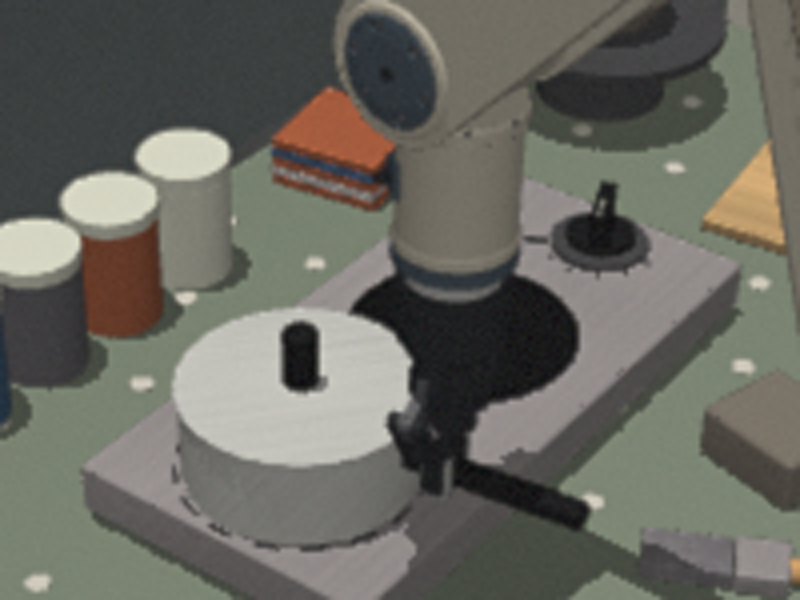

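>>> carry_out(series="0.6 0 -0.07 0 0 0 1;1.4 0 -0.17 0 0 0 1;2.4 0 -0.28 0 0 0 1;3.4 0 -0.4 0 0 0 1;4.4 0 -0.52 0 0 0 1")

```text
t: 27.78
eef_pos: [0.4918, -0.0758, 0.1078]
ee_rot: [-89.9, 0.1, -80.0]
ft_force: [-1.2, 9.1, 6.5]
gripper_width: 0.0177
```

```bash
python3 - <<'E'
from m import *
p,d=capture("side");crop("s",p,230,110,430,260,"pics/h3.png")
s=observe();print(s["eef_pos"],s["ee_rot"],s["ft_force"],s["moment"],s["gripper_width"])
E
```

```text
[ 0.49193648 -0.07685361  0.10784004] [-8.99260329e+01  1.45759487e-02 -8.00397009e+01] [0.1238305  2.1669098  6.07847406] [0.35941971 0.0163314  0.17965893] 0.017267158276557556
```

View pics/h3.png

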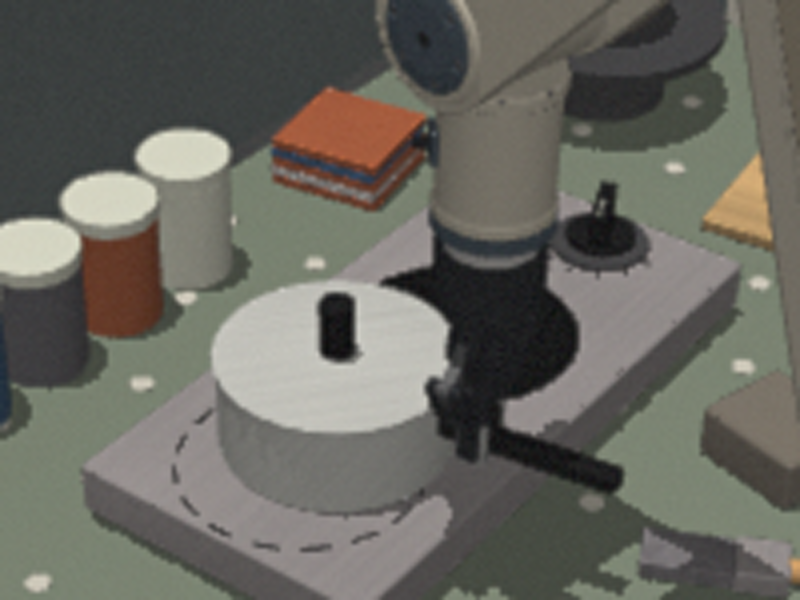

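>>> carry_out(series="0.8 0 -0.1 0 0 0 1;1.8 0 -0.21 0 0 0 1;2.8 0 -0.33 0 0 0 1;3.8 0 -0.45 0 0 0 1;4.8 0 -0.57 0 0 0 1")

```text
t: 28.45
eef_pos: [0.4943, -0.124, 0.1078]
ee_rot: [-89.9, 0.1, -80.1]
ft_force: [0.4, 9.8, 6.1]
gripper_width: 0.0173
```

>>> carry_out(series="1 0 -0.12 0 0 0 1;2 0 -0.24 0 0 0 1;3 0 -0.35 0 0 0 1;4 0 -0.47 0 0 0 1;5 0 -0.59 0 0 0 1")

```text
t: 29.08
eef_pos: [0.4971, -0.1741, 0.1078]
ee_rot: [-90.0, 0.1, -80.1]
ft_force: [0.1, 10.2, 8.8]
gripper_width: 0.0174
```

```bash
python3 - <<'E'
from m import *
measure("c",.61,-.16)
s=observe();print(s["eef_pos"],s["ee_rot"],s["ft_force"],s["moment"],s["gripper_width"])
E
```

```text
lid (array([ 0.6189, -0.147 ]), np.float64(0.0743), np.float64(0.0246)) 0.1256156943925633
plane slopes [-0.0004  0.0016  0.1256]
side slopes [ 0.0023 -0.0044  0.1256]
handle [nan nan] nan [nan nan] z nan
hotplate (array([ 0.644 , -0.2583]), np.float64(0.0423), np.float64(0.0159))
[ 0.49727567 -0.17524956  0.10789288] [-8.99434898e+01 -5.05933367e-03 -8.00729623e+01] 29.175
[ 0.49727567 -0.17524956  0.10789288] [-8.99434898e+01 -5.05933367e-03 -8.00729623e+01] [-0.77321655  1.81820762  6.41470113] [ 0.21035138 -0.04691144  0.28475092] 0.017569441182098505
  avg = a.mean(axis, **keepdims_kw)
  ret = um.true_divide(
m.py:12: RuntimeWarning: Degrees of freedom <= 0 for slice
  w=onplane("top",np.argwhere(hm)[:,::-1],.106)[:,:2];ev,V=np.linalg.eigh(np.cov(w.T)); print("handle",w.mean(0),np.degrees(np.arctan2(V[1,1],V[0,1]))%180,np.sqrt(12*ev),"z",P[hm][:,2].mean())
  c *= np.true_divide(1, fact)
  c *= np.true_divide(1, fact)
m.py:12: RuntimeWarning: Mean of empty slice.
  w=onplane("top",np.argwhere(hm)[:,::-1],.106)[:,:2];ev,V=np.linalg.eigh(np.cov(w.T)); print("handle",w.mean(0),np.degrees(np.arctan2(V[1,1],V[0,1]))%180,np.sqrt(12*ev),"z",P[hm][:,2].mean())
  ret = ret.dtype.type(ret / rcount)
```

View pics/Sc.png

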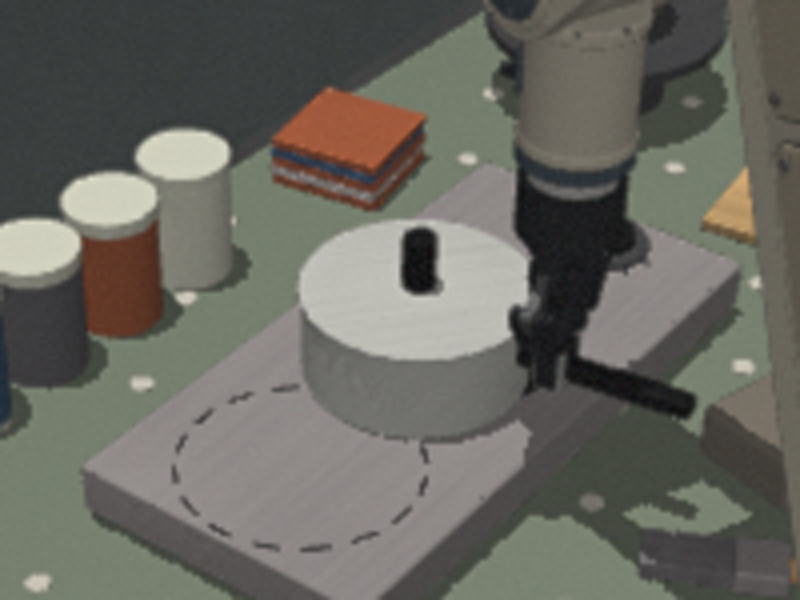

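View pics/Tcc.png

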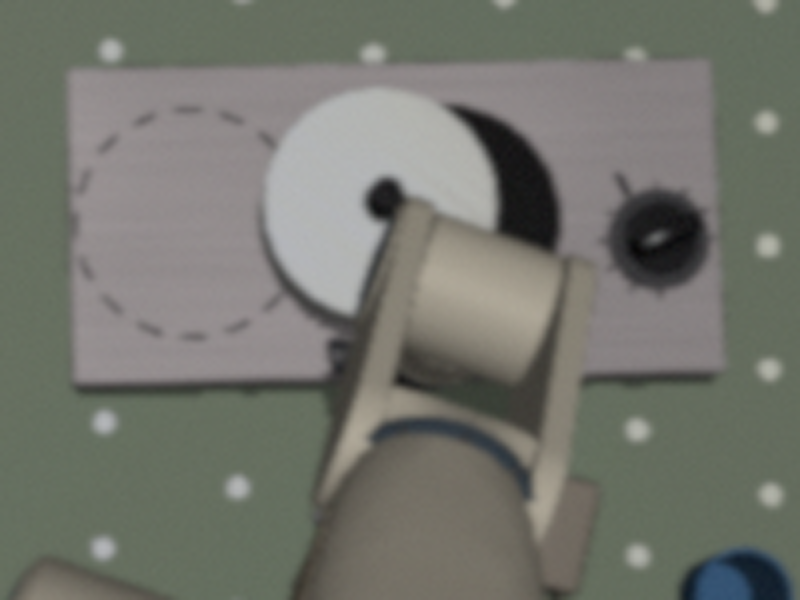

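```bash
cat >> m.py <<'E'
from scipy.optimize import least_squares
def lidfit(q,lo,hi,r0=.0862,x0=(.61,-.16)):
    "fit circle, fixed radius, to bright/dark edge points of the lid whose direction from x0 lies in [lo,hi] deg"
    g=cv2.cvtColor(q,cv2.COLOR_BGR2GRAY).astype(np.float32); c=np.array(x0,float)
    for it in range(3):
        pts=[]
        for a in np.radians(np.arange(lo,hi,3)):
            rr=np.arange(.07,.105,.0005); w=np.c_[c[0]+rr*np.cos(a),c[1]+rr*np.sin(a),np.full(len(rr),.126)]
            uv=proj("top",w).astype(np.float32); v=cv2.remap(g,uv[:,0:1].copy(),uv[:,1:2].copy(),cv2.INTER_LINEAR)[:,0]
            dv=np.gradient(cv2.GaussianBlur(v[:,None],(1,9),0)[:,0]); i=dv.argmin()
            pts.append(w[i,:2])
        pts=np.array(pts)
        s=least_squares(lambda p:np.hypot(*(pts-p[:2]).T)-p[2],[*c,r0],loss="soft_l1",f_scale=.001); c=s.x[:2]
    return s.x.round(4),np.abs(s.fun).mean().round(4)
E
python3 - <<'E'
from m import *
q=cv2.imread("pics/Tc.png"); p0=cv2.imread("pics/top0.png")
print("start lid",lidfit(p0,0,360,x0=(.6,-.017)))
print("start lid, same arc",lidfit(p0,-20,175,x0=(.6,-.017)))
print("now",lidfit(q,-20,175,x0=(.618,-.16)))
print("now",lidfit(q,0,130,x0=(.618,-.16)))
E
```

```text
start lid (array([ 0.599 , -0.0166,  0.0876]), np.float64(0.002))
start lid, same arc (array([ 0.5988, -0.0164,  0.0874]), np.float64(0.001))
now (array([ 0.6112, -0.1524,  0.0879]), np.float64(0.0005))
now (array([ 0.6108, -0.1535,  0.0887]), np.float64(0.0005))
```

```bash
python3 - <<'E'
from m import *
import m
for f in ("pics/top0.png","pics/Ta.png"):
    q=255-cv2.imread(f)
    src=proj
    m.proj=lambda n,w:src(n,np.c_[w[:,:2],np.full(len(w),.05)])
    print("hotplate",m.lidfit(q,0,360,r0=.09,x0=(.6135,-.212)))
# parking ring from Tc: dark dash pixels
m.proj=src
q=cv2.imread("pics/Tc.png");g=cv2.cvtColor(q,cv2.COLOR_BGR2GRAY);bh=cv2.morphologyEx(g,cv2.MORPH_BLACKHAT,np.ones((7,7)))
w=onplane("top",np.argwhere(bh>12)[:,::-1],.05)[:,:2];d=np.hypot(*(w-[.607,-.013]).T);w=w[(d>.08)&(d<.1)&(w[:,1]>-.04)]
s=least_squares(lambda p:np.hypot(*(w-p[:2]).T)-p[2],[.607,-.013,.089],loss="soft_l1",f_scale=.001);print("ring",s.x.round(4),len(w))
E
```

```text
hotplate (array([ 0.6137, -0.2128,  0.0884]), np.float64(0.0005))
hotplate (array([ 0.6136, -0.213 ,  0.0884]), np.float64(0.0004))
ring [ 0.6066 -0.0135  0.0895] 130
```

>>> carry_out(series="1 0 -0.13 0 0 0 1;2.2 0 -0.28 0 0 0 1;3.5 0 -0.45 0 0 0 1;4.7 0 -0.6 0 0 0 1;5.5 0 -0.71 0 0 0 1")

```text
t: 29.8
eef_pos: [0.4995, -0.2295, 0.1078]
ee_rot: [-90.0, 0.1, -80.1]
ft_force: [0.6, 9.5, 9.0]
gripper_width: 0.0173
```

```bash
python3 - <<'E'
from m import *
q,_=capture("top");cv2.imwrite("pics/Td.png",q);p,_=capture("side");crop("s",p,230,110,430,260,"pics/Sd.png");crop("t",q,290,140,490,290,"pics/Tcd.png")
s=observe();print(s["eef_pos"],s["ee_rot"],s["ft_force"],s["gripper_width"])
print(lidfit(q,-5,130,x0=(.613,-.208)))
print(lidfit(q,-5,170,x0=(.613,-.208)))
E
```

```text
[ 0.49965322 -0.23042011  0.10784169] [-8.99568982e+01  1.42152110e-02 -8.00748621e+01] [0.07382743 2.79755292 6.75899615] 0.017908358326202866
(array([ 0.6131, -0.2073,  0.0883]), np.float64(0.0005))
(array([ 0.6133, -0.2067,  0.0878]), np.float64(0.0005))
```

View pics/Tcd.png

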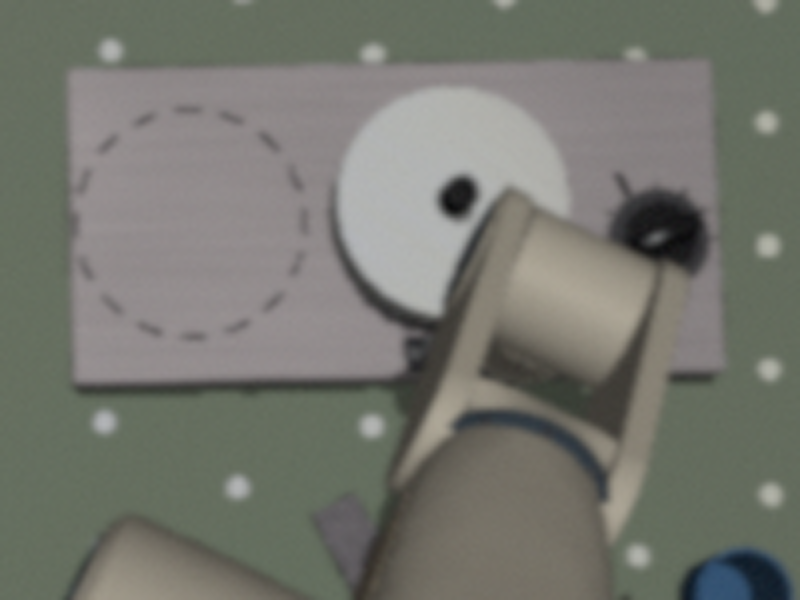

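>>> carry_out(series="0.25 0 0 0 0 0 1;0.5 0 0 0 0 0 1;0.5 0 0 0 0 0 1;0.5 0 0 0 0 0 1")

```text
t: 30.4
eef_pos: [0.5001, -0.2341, 0.1078]
ee_rot: [-90.0, 0.1, -80.0]
ft_force: [-1.4, 8.3, 10.6]
gripper_width: 0.0175
```

```bash
python3 - <<'E'
from m import *
q,_=capture("top");cv2.imwrite("pics/Te.png",q)
s=observe();print(s["eef_pos"],s["ft_force"],s["gripper_width"])
print(lidfit(q,-5,130,x0=(.613,-.208)))
print(lidfit(q,-5,170,x0=(.613,-.208)))
E
```

```text
[ 0.50005652 -0.23407513  0.10782329] [-1.48435397  8.49568577  9.21017228] 0.01788957722042637
(array([ 0.6132, -0.2119,  0.0884]), np.float64(0.0004))
(array([ 0.6137, -0.2111,  0.0877]), np.float64(0.0005))
```

>>> carry_out(series="0 0 0 0 0 0 0.75;0 0 0 0 0 0 0.6;0 0 0 0 0 0 0.5;0 0 0 0 0 0 0.45;0 0 0 0 0 0 0.4")

```text
t: 31.08
eef_pos: [0.5001, -0.2354, 0.1072]
ee_rot: [-90.0, 0.0, -80.1]
ft_force: [0.9, 0.3, 0.9]
gripper_width: 0.051
```

>>> carry_out(series="0 -2 0 0 0 0 0.4;0 -5 0 0 0 0 0.4;0 -10 0 0 0 0 0.4;0 -14 0 0 0 0 0.2;0 -14 -10 0 0 0 0")

```text
t: 31.7
eef_pos: [0.4424, -0.2475, 0.2509]
ee_rot: [-89.6, -0.3, -79.9]
ft_force: [-1.0, -0.9, -0.0]
gripper_width: 0.0838
```

```bash
python3 - <<'E'
from m import *
s=observe();print(s["eef_pos"],s["joint_pos"],s["ft_force"],s["gripper_width"])
q,_=capture("top");cv2.imwrite("pics/Tf.png",q);p,_=capture("side");crop("s",p,230,110,430,260,"pics/Sf.png");crop("t",q,340,130,500,250,"pics/Tcf.png")
print(lidfit(q,-5,130,x0=(.613,-.21)))
E
```

```text
[ 0.44236129 -0.24747804  0.2508706 ] [-2.94030223e+01  9.75246241e+00  1.08474774e+02  1.58921361e-02
  6.12679555e+01  5.05232979e+01] [-0.96588482 -0.86226288 -0.02457558] 0.08375924370222558
(array([ 0.6133, -0.2116,  0.0882]), np.float64(0.0005))
```

View pics/Tcf.png

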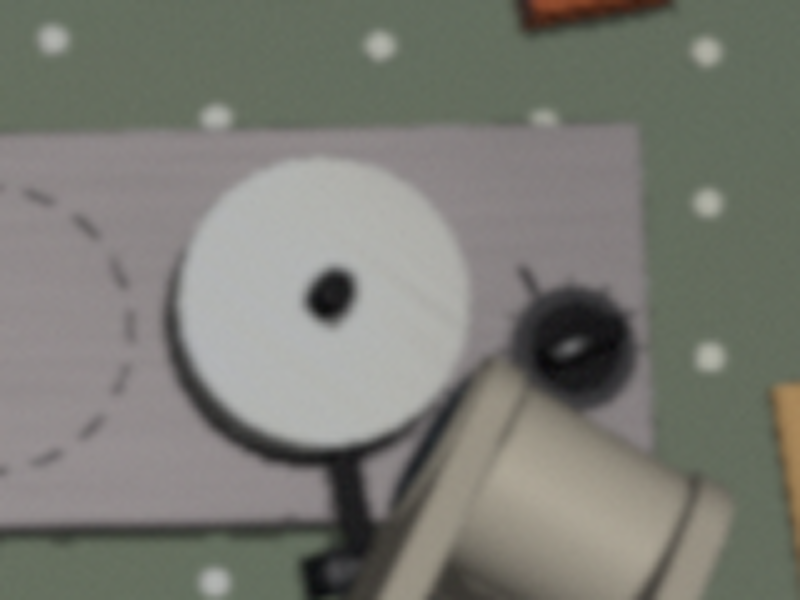

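View pics/Sf.png

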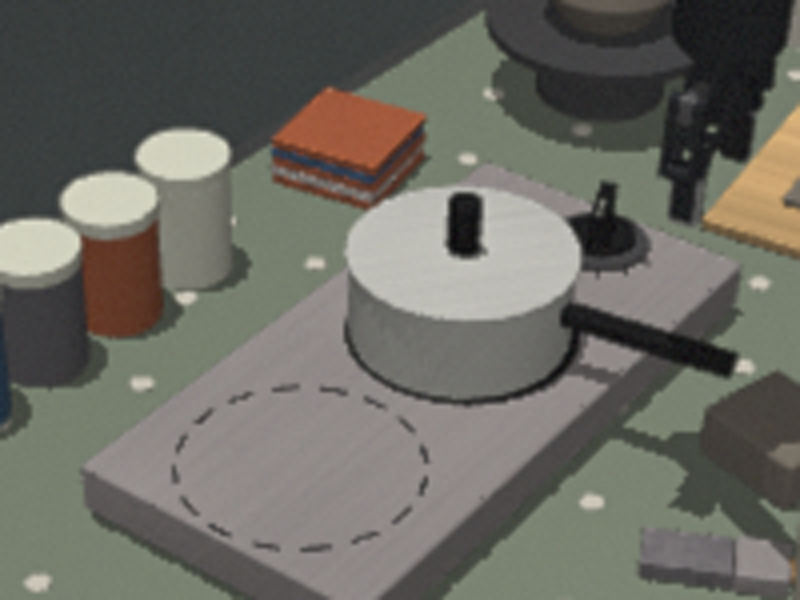

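```bash
python3 - <<'E'
from m import *
q=cv2.imread("pics/Ta.png");crop("t",q,430,170,480,215,"pics/k1.png",s=13)
p,_=capture("side");crop("t",p,355,145,405,182,"pics/k2.png",s=14)
E
```

```text
(no output)
```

View pics/k1.png

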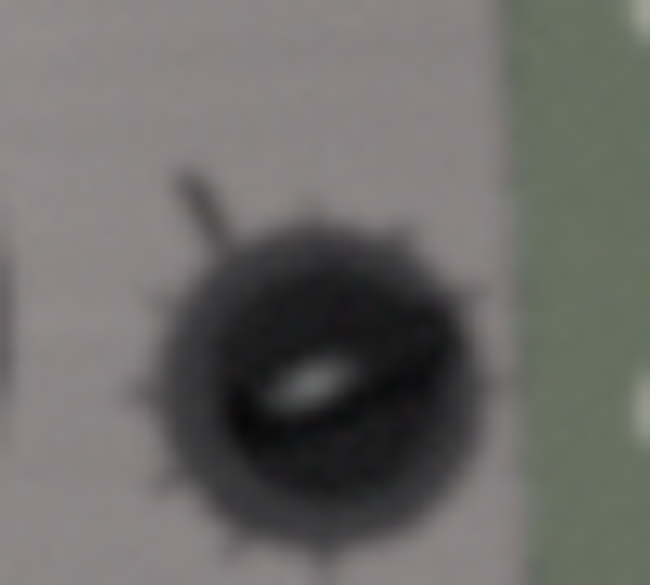

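View pics/k2.png

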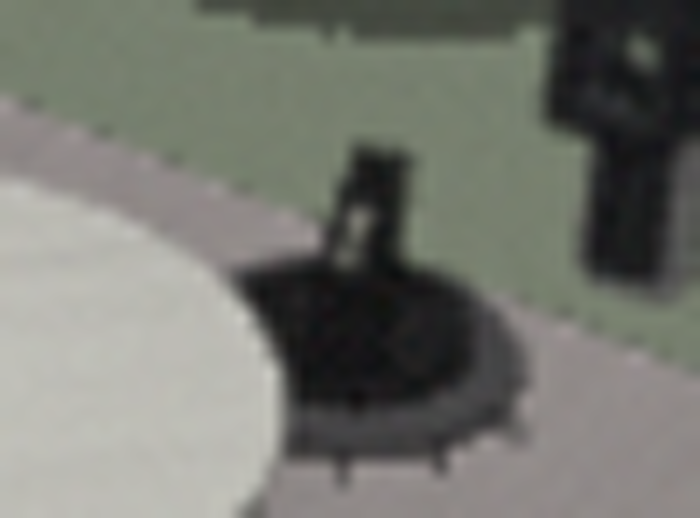

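```bash
python3 - <<'E'
from m import *
def w(x,y,z): return onplane("top",[430+(x+.5)/13-.5,170+(y+.5)/13-.5],z)[0][:2]
t={0:(320,553),180:(313,207),90:(143,393),270:(497,388),30:(232,550),60:(170,480),120:(155,300),210:(405,238),240:(470,293),150:(205,210)}
W={k:w(*v,.05) for k,v in t.items()}
A=np.array(list(W.values()));s=np.linalg.lstsq(np.c_[2*A[:-1],np.ones(9)],(A[:-1]**2).sum(1),rcond=None)[0]
c=s[:2];print("centre",c.round(4),np.sqrt(s[2]+c@c))
for k,v in W.items():
    d=v-c; print(k,np.degrees(np.arctan2(d[1],-d[0])).round(1),np.hypot(*d).round(4))
a,b=w(235,420,.094),w(455,320,.094);d=a-b;print("bar ends",a,b,"mid",(a+b)/2,np.hypot(*d),"ang",np.degrees(np.arctan2(d[1],-d[0])))
a,b=w(265,400,.094),w(350,365,.094);d=a-b;print("pointer",a,b,"ang",np.degrees(np.arctan2(d[1],-d[0])))
print(observe()["eef_pos"])
E
```

```text
centre [ 0.6009 -0.3781] 0.043007062948869884
0 -0.8 0.0408
180 179.2 0.0432
90 86.2 0.042
270 -89.9 0.0435
30 27.0 0.0454
60 56.2 0.0427
120 117.0 0.0437
210 -149.1 0.042
240 -121.7 0.0437
150 147.5 0.0498
bar ends [ 0.58515785 -0.34813095] [ 0.60979519 -0.40008294] mid [ 0.59747652 -0.37410694] 0.05749789664778946 ang 64.62815048532329
pointer [ 0.59001963 -0.35521305] [ 0.59867259 -0.37526975] ang 66.6634218563059
[ 0.43635466 -0.24614488  0.24748974]
```

```bash
python3 - <<'E'
from m import *
print(rel([0.6003,-0.3775,0.2],24.5))
E
```

```text
(array([15.74,  4.74, 13.91]), array([ 0.000e+00, -1.827e+00, -1.000e-03]))
```

>>> carry_out(series="15.7 2 13.9 0 -1.824 0 0.5;15.7 3 13.9 0 -1.824 0 0.5;15.7 4 13.9 0 -1.824 0 0.5;15.7 4.5 13.9 0 -1.824 0 0.5;15.7 4.5 13.9 0 -1.824 0 0.5")

```text
t: 32.48
eef_pos: [0.6041, -0.3775, 0.1996]
ee_rot: [-90.0, 0.1, -26.0]
ft_force: [-0.0, 0.4, 0.2]
gripper_width: 0.043
```

```bash
python3 - <<'E'
from m import *
print(rel([0.6003,-0.3775,0.16],24.5))
E
```

```text
(array([-0.33,  3.96, -0.16]), array([-0.001, -0.882, -0.001]))
```

>>> carry_out(series="-0.2 0 -0.1 0 -0.882 0 0.5;-0.2 0 -0.1 0 -0.882 0 0.5;-0.2 0 -0.1 0 -0.882 0 0.5;-0.2 0 -0.1 0 -0.882 0 0.5;-0.2 4 -0.1 0 -0.882 0 0.5")

```text
t: 33.1
eef_pos: [0.6032, -0.378, 0.1647]
ee_rot: [-90.3, -0.2, 24.5]
ft_force: [0.4, -0.4, -0.8]
gripper_width: 0.0424
```

>>> carry_out(series="0 0 0 0 0 0 0.5;0 0 0 0 0 0 0.5")

```text
t: 33.35
eef_pos: [0.6009, -0.3769, 0.1628]
ee_rot: [-90.0, -0.0, 24.0]
ft_force: [-0.2, 0.1, -0.1]
gripper_width: 0.043
```

```bash
python3 - <<'E'
from m import *
print(rel([0.6003,-0.3775,0.096],24.5)); s=observe();print(s["eef_pos"],s["ee_rot"])
p,_=capture("side");crop("t",p,320,90,440,180,"pics/k3.png");q,_=capture("top");crop("t",q,400,140,520,230,"pics/k4.png")
E
```

```text
(array([-0.08,  6.68, -0.02]), array([ 0.   , -0.009,  0.   ]))
[ 0.60092194 -0.37694548  0.16275223] [-9.00111681e+01 -1.34002647e-02  2.40125050e+01]
```

View pics/k3.png

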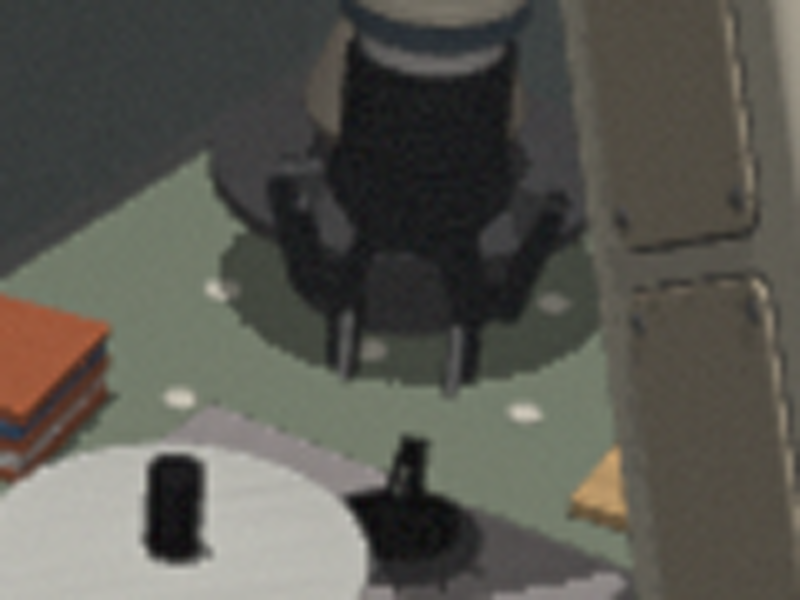

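View pics/k4.png

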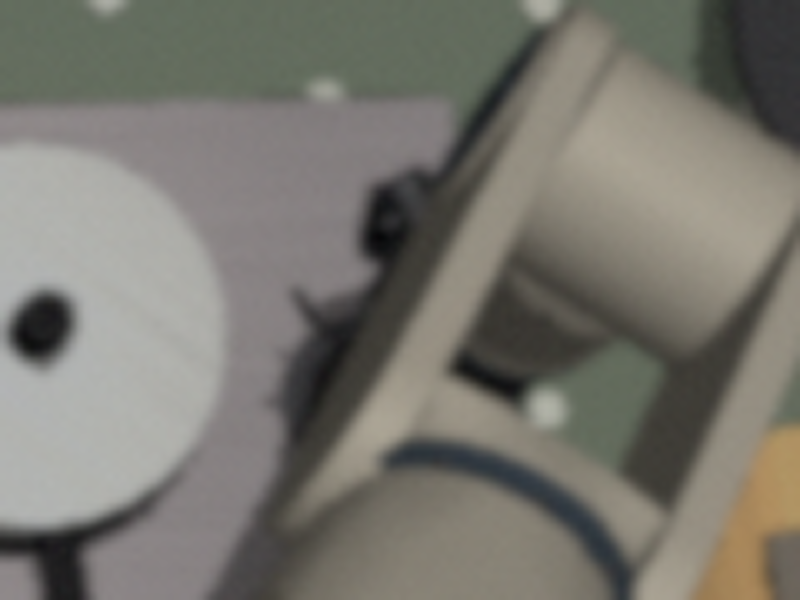

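>>> carry_out(series="-0.1 3 0 0 -0.01 0 0.5;-0.1 5.5 0 0 -0.01 0 0.5;-0.1 6.7 0 0 -0.01 0 0.5;-0.1 6.7 0 0 -0.01 0 0.5;-0.1 6.7 0 0 -0.01 0 0.5")

```text
t: 34.08
eef_pos: [0.6001, -0.3777, 0.0966]
ee_rot: [-90.1, -0.1, 24.7]
ft_force: [0.4, 0.5, 0.4]
gripper_width: 0.0425
```

>>> carry_out(series="0 0 0 0 0 0 0.75;0 0 0 0 0 0 1;0 0 0 0 0 0 1;0 0 0 0 0 0 1;0 0 0 0 0 0 1", newtons=30)

```text
t: 34.7
eef_pos: [0.5957, -0.3796, 0.0969]
ee_rot: [-90.0, 0.4, 24.8]
ft_force: [-19.9, -7.8, 14.3]
gripper_width: 0.0138
```

```bash
python3 - <<'E'
from m import *
s=observe();print(s["eef_pos"],s["ee_rot"],s["ft_force"],s["moment"],s["gripper_width"])
E
```

```text
[ 0.59567499 -0.37961841  0.09686204] [-89.98286554   0.36479299  24.76776163] [-19.89088546  -7.79047998  14.26522396] [-1.4455923   3.221271    0.01185014] 0.013760669705496383
```

>>> carry_out(series="-0.25 0 0 0 0 0 1;-0.45 0 0 0 0 0 1;-0.45 0 0 0 0 0 1")

```text
t: 35.08
eef_pos: [0.5952, -0.3798, 0.0969]
ee_rot: [-90.1, -0.0, 24.7]
ft_force: [-4.4, -0.5, 6.5]
gripper_width: 0.0137
```

>>> carry_out(series="0 0 0 0 0.12 0 1;0 0 0 0 0.24 0 1;0 0 0 0 0.36 0 1;0 0 0 0 0.48 0 1;0 0 0 0 0.48 0 1")

```text
t: 35.7
eef_pos: [0.5958, -0.3797, 0.0969]
ee_rot: [-90.1, -0.1, -2.9]
ft_force: [-1.2, -0.5, 6.1]
gripper_width: 0.0133
```

```bash
python3 - <<'E'
from m import *
s=observe();print(s["eef_pos"],s["ee_rot"],s["ft_force"],s["moment"],s["gripper_width"])
Rm=R.from_euler('xyz',s["ee_rot"],degrees=True);print("tool-axis force",Rm.inv().apply(s["ft_force"]))
E
```

```text
[ 0.59583071 -0.37973134  0.0969054 ] [-90.07037551  -0.09693221  -2.8613466 ] [-1.2295253  -0.5384804   6.07729583] [-0.00250201  0.23516572 -0.06029237] 0.013318081982641004
tool-axis force [-1.19082871 -6.0785786  -0.60665261]
```

>>> carry_out(series="0 0 0 0 0.12 0 1;0 0 0 0 0.24 0 1;0 0 0 0 0.36 0 1;0 0 0 0 0.48 0 1;0 0 0 0 0.48 0 1")

```text
t: 36.33
eef_pos: [0.5964, -0.38, 0.0969]
ee_rot: [-90.0, -0.2, -30.2]
ft_force: [-0.2, -1.9, 6.7]
gripper_width: 0.0131
```

```bash
python3 - <<'E'
from m import *
s=observe();print(s["eef_pos"],s["ee_rot"],s["ft_force"],s["moment"],s["gripper_width"])
Rm=R.from_euler('xyz',s["ee_rot"],degrees=True);print("tool-axis force",Rm.inv().apply(s["ft_force"]),np.radians(s["ee_rot"][2]+58))
E
```

```text
[ 0.59641667 -0.37999826  0.09692919] [-90.01324371  -0.19611892 -30.23837048] [-0.19392443 -1.89382673  6.70675108] [-0.23517336 -0.11401554 -0.05751378] 0.01308671018753383
tool-axis force [ 0.80914195 -6.70361979 -1.73535803] 0.48453184075813777
```

>>> carry_out(series="0 0 0 0 0.12 0 1;0 0 0 0 0.24 0 1;0 0 0 0 0.36 0 1;0 0 0 0 0.485 0 1;0 0 0 0 0.485 0 1")

```text
t: 36.95
eef_pos: [0.5968, -0.3805, 0.0969]
ee_rot: [-89.9, -0.2, -57.9]
ft_force: [3.3, -3.5, 6.5]
gripper_width: 0.0133
```

```bash
python3 - <<'E'
from m import *
for i in range(2):
  s=observe();print(s["eef_pos"],s["ee_rot"],s["ft_force"],s["moment"],s["gripper_width"])
  capture("side")
E
```

```text
[ 0.59680352 -0.38045398  0.09689152] [-89.90417417  -0.24899806 -57.90097776] [ 3.27928393 -3.47978316  6.4796372 ] [-0.69103505 -0.46168845 -0.03144067] 0.013278552942654984
[ 0.59681297 -0.38046678  0.09692278] [-89.90385009  -0.25018337 -57.80746573] [ 2.62731958 -3.27780828  6.23840369] [-0.75453522 -0.431305   -0.01343878] 0.013401506250650948
```

>>> carry_out(series="0 0 0 0 0 0 0.8;0 0 0 0 0 0 0.65;0 0 0 0 0 0 0.5;0 0 0 0 0 0 0.5;0 -1 0 0 0 0 0.5")

```text
t: 37.67
eef_pos: [0.5946, -0.3786, 0.1046]
ee_rot: [-90.1, 0.1, -58.0]
ft_force: [-0.2, -0.2, -0.3]
gripper_width: 0.0429
```

>>> carry_out(series="0 -5 0 0 0 0 0.5;0 -11 0 0 0 0 0.5;0 -15 0 0 0 0 0.3;5 -15 -3 0 0 0 0;10 -15 -8 0 0 0 0")

```text
t: 38.3
eef_pos: [0.5833, -0.4991, 0.2575]
ee_rot: [-89.9, -0.2, -57.9]
ft_force: [0.2, -0.7, 0.1]
gripper_width: 0.0852
```

```bash
python3 - <<'E'
from m import *
s=observe();print(s["eef_pos"],s["ee_rot"],s["joint_pos"],s["t"])
E
```

```text
[ 0.58334892 -0.49907878  0.25749819] [-89.93445978  -0.15549933 -57.90102719] [-4.06671246e+01  3.29539120e+01  7.34234826e+01  1.72413354e-02
  7.34546704e+01  1.72289280e+01] 38.3
```

>>> carry_out(series="-10 0 -35 0 0 0 0;-10 0 -35 0 0 0 0;-10 0 -35 0 0 0 0;-10 0 -35 0 0 0 0;-10 0 -35 0 0 0 0")

```text
t: 38.92
eef_pos: [0.2799, -0.5849, 0.2562]
ee_rot: [-90.0, -0.1, -58.0]
ft_force: [0.3, -0.0, 0.2]
gripper_width: 0.0854
```

```bash
python3 - <<'E'
from m import *
q,_=capture("top");cv2.imwrite("pics/Tz.png",q);p,_=capture("side");cv2.imwrite("pics/Sz.png",p)
crop("t",q,430,170,480,215,"pics/k5.png",s=13);crop("t",p,340,130,420,190,"pics/k6.png")
print(observe()["eef_pos"])
print("lid",lidfit(q,0,360,x0=(.613,-.21)),lidfit(q,-5,130,x0=(.613,-.21)))
measure("z2",.613,-.212)
E
```

```text
[ 0.27636521 -0.58587768  0.25617658]
lid (array([ 0.6141, -0.2108,  0.0875]), np.float64(0.0006)) (array([ 0.6133, -0.2118,  0.0883]), np.float64(0.0005))
lid (array([ 0.6146, -0.2122]), np.float64(0.086), np.float64(0.001)) 0.12549867783946628
plane slopes [0.0017 0.0042 0.1255]
side slopes [ 0.0048 -0.0034  0.1254]
handle [ 0.4529035  -0.23992284] 11.03495056162319 [0.01707532 0.10460275] z 0.1037703027171544
hotplate (array([ 0.6076, -0.2161]), np.float64(0.0816), np.float64(0.0026))
[ 0.28076673 -0.58496096  0.25606873] [-8.99867127e+01 -4.84938780e-02 -5.81882989e+01] 39.125
```

View pics/k5.png

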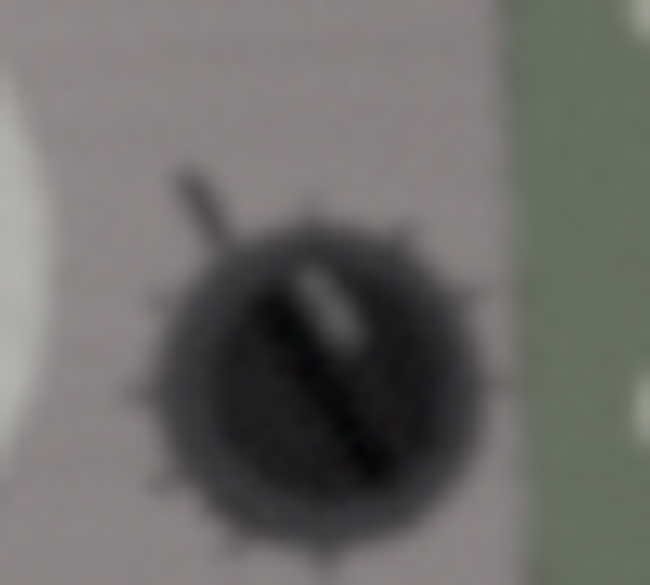

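View pics/Tz.png

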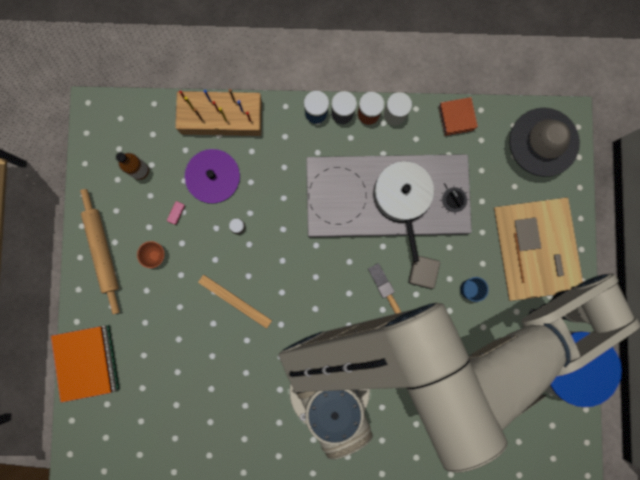

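View pics/Sz.png

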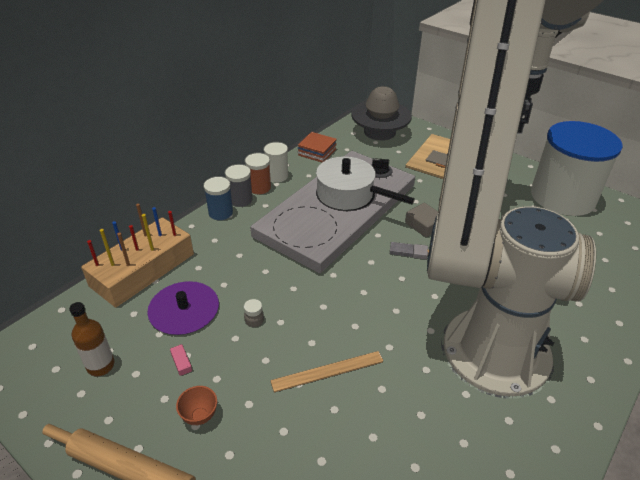

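```bash
python3 - <<'E'
from m import *
for f in("pics/Ta.png","pics/Tz.png"):
    q=cv2.imread(f);g=cv2.resize(q[170:215,430:480],None,fx=8,fy=8,interpolation=cv2.INTER_CUBIC); g=cv2.cvtColor(g,cv2.COLOR_BGR2GRAY).astype(float)
    v,u=np.mgrid[0:g.shape[0],0:g.shape[1]]; U=430+(u+.5)/8-.5;V=170+(v+.5)/8-.5
    c=proj("top",[0.599,-0.378,.094])[0]; near=np.hypot(U-c[0],V-c[1])<7.5
    for th in (70,85,100):
        l=cv2.connectedComponentsWithStats((near&(g>th)).astype(np.uint8))
        if l[0]<2: continue
        i=1+l[2][1:,4].argmax();k=l[1]==i
        w=onplane("top",np.c_[U[k],V[k]],.094)[:,:2];wt=g[k]-th+1;mu=np.average(w,axis=0,weights=wt)
        ev,E=np.linalg.eigh(np.cov(w.T,aweights=wt));d=E[:,1];a=np.degrees(np.arctan2(d[1],-d[0]))%180
        print(f,th,k.sum(),"centroid",mu.round(4),"ang",a.round(1),np.sqrt(12*ev).round(4))
# long tick
q=cv2.imread("pics/Tz.png");g=cv2.resize(q[170:215,430:480],None,fx=8,fy=8,interpolation=cv2.INTER_CUBIC);g=cv2.cvtColor(g,cv2.COLOR_BGR2GRAY).astype(float)
v,u=np.mgrid[0:g.shape[0],0:g.shape[1]];U=430+(u+.5)/8-.5;V=170+(v+.5)/8-.5
x=(u+.5)/8*13;y=(v+.5)/8*13
k=(x>160)&(x<235)&(y>155)&(y<225)&(g<115)
w=onplane("top",np.c_[U[k],V[k]],.05)[:,:2];ev,E=np.linalg.eigh(np.cov(w.T));d=E[:,1];print("tick",k.sum(),w.mean(0).round(4),np.degrees(np.arctan2(d[1],-d[0]))%180)
for c in ([.6009,-.3781],[.5968,-.3800]):
    d=w.mean(0)-c;print("tick dir from centre",np.degrees(np.arctan2(d[1],-d[0])),np.hypot(*d))
E
```

```text
pics/Ta.png 70 539 centroid [ 0.5942 -0.3664] ang 65.5 [0.0054 0.0094]
pics/Ta.png 85 243 centroid [ 0.5942 -0.3664] ang 65.9 [0.0038 0.0065]
pics/Ta.png 100 23 centroid [ 0.5941 -0.3662] ang 62.5 [0.0015 0.002 ]
pics/Tz.png 70 552 centroid [ 0.6125 -0.3707] ang 147.0 [0.0045 0.0139]
pics/Tz.png 85 20 centroid [ 0.6106 -0.3721] ang 160.1 [0.0013 0.0022]
tick 847 [ 0.6456 -0.3502] 138.765357945737
tick dir from centre 148.07816971649623 0.052681794328514366
tick dir from centre 148.63466857364435 0.05716909641655824
```

View pics/k6.png

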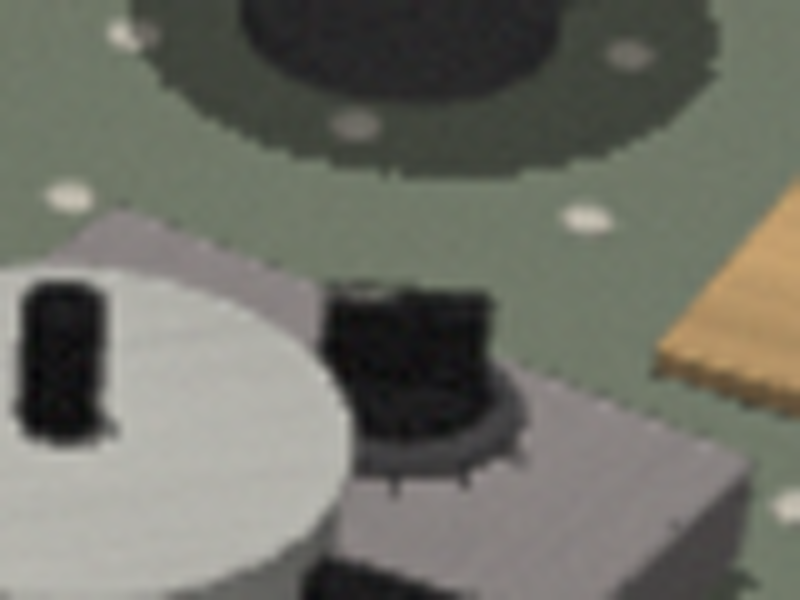

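```bash
python3 - <<'E'
from m import *
a=cv2.imread("pics/top0.png");b=cv2.imread("pics/Tz.png")
d=cv2.absdiff(a,b).max(2)>40
for n,c,l,bb in blobs(cv2.morphologyEx(d.astype(np.uint8),cv2.MORPH_OPEN,np.ones((2,2))),12): print(n,c.round(),bb)
print(sign_off())
E
```

```text
2320 [340. 194.] [313 167  56  56]
2454 [404. 193.] [376 166  57  55]
71 [341. 194.] [337 189   9  10]
188 [262. 202.] [254 192  16  21]
213 [344. 226.] [322 215  43  22]
104 [410. 229.] [406 222   9  14]
198 [209. 244.] [201 233  17  22]
219 [413. 250.] [408 237  12  28]
176 [349. 253.] [345 238   9  32]
2395 [522. 317.] [461 275 148  83]
4364 [548. 342.] [421 286 213 120]
677 [389. 320.] [337 304 100  28]
226 [579. 316.] [564 307  30  19]
1076 [414. 330.] [361 314  91  29]
83 [634. 328.] [630 322  10  13]
34 [550. 327.] [546 325   9   5]
308 [597. 343.] [578 329  46  26]
4925 [583. 387.] [502 337 138 109]
109 [568. 359.] [564 351   8  17]
31 [281. 357.] [279 354   6   7]
252 [369. 365.] [349 360  39  11]
356 [429. 384.] [399 361  72  41]
63 [303. 369.] [297 366  14   7]
32 [332. 370.] [329 367   8   7]
15 [341. 367.] [338 366   6   3]
22 [325. 370.] [323 368   4   6]
54 [345. 372.] [338 369  12   7]
43 [314. 373.] [309 370  12   6]
255 [375. 374.] [355 370  39   8]
140 [296. 379.] [290 372  15  18]
19 [359. 393.] [356 391   7   4]
205 [407. 418.] [398 403  22  26]
12 [365. 409.] [364 407   3   5]
20 [417. 411.] [415 408   5   7]
12 [369. 421.] [368 419   3   5]
759 [461. 467.] [426 427  69  53]
26 [539. 436.] [534 434  10   6]
the job is handed in; nothing more can be done
None
```

The job is done and handed in at about 39 s. I took the lid off, laid both cream wax blocks flat in the pan (only two were there) and put the lid back. I then slid the pan by its handle to the hotplate and last turned the thermostat to the long mark.

**Last checks**
- **Lid:** it sits flat, with its top at z = 0.1255 (0.126 expected) and about 0.3° of tilt by the depth readings, which is close to their noise.
- **Pan position:** the lid centre reads (0.613–0.614, −0.211 to −0.212) against the hotplate centre at (0.6136, −0.2129), so within about 2 mm. The pan's own rim is hidden under the lid, so its centre comes from the lid, the handle and the gripper position. These agree to within about 2 mm.
- **Slide:** I kept the arm pressing lightly down on the handle at 6–10 N the whole way. Every force reading I took, and the pictures along the way, showed the pan on the hob.
- **Thermostat:** the camera puts the pointer at 147.0° and the gripper angle at release was 147.9°. The long mark lies at about 147.6–148.6° in the same axes, so it is within about 1.5°.
- **Other things:** comparing the first and last top pictures, the only changes were the pan and its lid, the wax blocks and the arm or its shadow. The arm covers part of the front right of the table in both pictures.

**Things that did not go to plan**
- Opening the fingers after the first block nudged the parked pan about 5 mm. I measured it again before placing the second block and the lid.
- The thermostat's axis was about 5 mm from where I had measured it, so closing on it gave a side force of about 20 N. I moved the arm to relieve that before turning the knob.

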